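# Tamp the wax blocks down level in the pusher tray

## Robot

A 7-joint arm with a two-finger parallel gripper is mounted at the origin on a cart in front of the work surface, level with it; the furniture and walls round the work are solid. World frame = base frame: x ahead of the robot, y to its left, z up, the work surface at z = 0. Lengths are in mm, angles in rad, forces in N, time in s.
With the tool pointing down it reaches from about 425 to 975 mm from the base axis. Payload 16.7 kg.
Tool frame: the origin (TCP) lies midway between the tips of the shut fingers; the grasp point (between the pads) lies 19 mm behind it (manip.grip_depth is the distance from the TCP to the grasp point, in mm); x points along the fingers, y is the direction in which the jaws open and shut, and the axes are right-handed (so a half turn about x gives the same grasp; the last joint's range is limited). The gripper opens to 85 mm and grips with 20 to 120 N. Pads are 22 mm wide; open, the fingers measure 114 mm over their backs; the gripper's body (76 mm by 85 mm) begins 54 mm behind the grasp point. The pads swing forward as they close: fully open they stand 13 mm farther back than shut.
Start: joints at [1.026, 0.426, 0.074, 1.606, -0.034, 1.111, -0.067], TCP at [260.21, -622.79, 231.302] pointing down, gripper open.
Joint ranges: [-2.85, 2.85], [-0.5, 2.14], [-1.23, 1.37], [0.21, 2.46], [-1.02, 4.16], [0.16, 2.05], [-2.73, 2.73]. Speed limits (rad/s): [1.89, 1.89, 2.39, 2.39, 3.01, 3.01, 3.01].

## Interface

Orientations are given as [roll, pitch, yaw] about the fixed x, y, z axes, in that order (R = Rz(yaw) Ry(pitch) Rx(roll)).
In Python, from bench import sense, optics, manip, finder gives the robot as it stands.
- The arm moves only by the shell command python3 -m creep 'ROWS' [FORCE]. ROWS is JSON, a list of rows, each an object with "delta_pos": the shift along the tool's x, y, z in mm, a list of three; "delta_rot": the turn, a rotation vector about the tool's x, y, z in rad, a list of three; "claw": the gripper command: -1 is shut, 1 is fully open, values between are in proportion. A call has exactly 10 rows; each row shifts and turns the pose as measured when the row begins, along the tool's axes as they then stand; what a row does not reach is not made up. A row lasts 1/12 s, in which the tool goes at most 41.7 mm and 7.16 degrees, less where a joint would pass 70% of its speed; a pose out of reach is approached as far as the arm can. A call is refused whole if a number of a shift passes 41.7 or a number of a turn 0.125, either way. A call with a gripper value outside its range is refused whole. The fingers move at their own pace and stop on an object; FORCE is the grip in N (left out, the last holds). Time passes only in rows, so rows that do not move let the fingers close, or fill a call up. It gives the time, the measured TCP pose, the force and the opening at its end, in the units of the state.
- sense(): the state, without advancing time (a new reading comes with each control period).
- optics.grab_frame(name): name is "scene" or "side" or "wrist"; returns a dict with "color" (384x512x3 uint8, red, green, blue), "K" (3x3 intrinsics, pixels), "position" and "rotation" of the camera in the world; the wrist camera has in their place "mount" (4x4, takes a point from camera to tool coordinates, whose origin is the TCP and whose axes are the tool frame's). Camera axes: x right, y down, z forward; pixel columns grow to the right and rows downward; lengths in mm; the calibration is good to about 2 mm. The wrist camera is an equidistant fisheye: a pixel r from the principal point sees the ray r / f radians off the axis. A picture is of the moment at which its call begins: read the wrist's pose just before it. There is no depth.
- manip.job_done(): hands the job in, once; it reports no verdict.
Trained networks look in a picture, given as the dict that the camera call returned (one of the last four; its "shot" number tells which), for a name from the list of things; names that differ only in an ending like _2 or _b are one class to them, and where a whole thing is asked for, a point or a joint stands for the part that bears it (a point fixed in the world has none). Each returns a list of dicts, best first, with "confidence" (0 to 1); they miss things now and then, are a little off and sometimes report something else, mostly with a low value. They report only what shows in the picture. A call takes as long as a camera call. They do not tell look-alikes from the thing itself.
- finder.spot_in(query, picture): "rect" ([centre column, centre row, width, height] in pixels, round what is visible of it).
- finder.cut_out(query, picture): "pixels" (384x512 bool, what is visible of it) and "rect" ([centre column, centre row, width, height] in pixels, round what is visible of it).
The state is a dict: "t": time; "joint_positions": joint angles; "joint_vel": joint speeds; "joint_efforts": joint torques, N m; "eef_pos": TCP position; "orientation": TCP orientation; "wrist_force": force on the tool from outside, world axes, zero at the start; "ft_torque": the same for the moment, N m; "finger_gap": finger opening in mm.
Only numpy, scipy, OpenCV 4.12 (cv2) and the standard library are available. Lean on these libraries where they do the work, as an engineer would, in place of code of your own. Each camera call takes 0.05 s, during which the arm holds its last target. There are 200 camera calls.

## Task

The wax blocks in the small wooden tray have ridden up unevenly: take the wooden tamper and press them down with its flat foot, gently enough not to crack any and never with the gripper itself, until all six sit fully home on the tray's hidden floor and are level. Finish the tamping with a firm, steady push of about two kilograms' weight held for about a second, then stand the tamper upright back in the middle of its cork coaster and let go, leaving the things round about where they are.

Things in the scene. Friction and masses are not known exactly. Their poses are not given: they have to be found in the camera images.
- tamper: wooden tamper, 104 mm tall, standing upright: flat oblong foot 62 (x) x 28 (y) x 14 mm, which just covers two blocks side by side across the tray; brass neck 24 mm across; square handle 28 x 28 mm from 34 to 104 mm above the foot's underside, its flat sides facing x and y; about 0.25 kg. Origin at the centre of the foot's underside, z up along the handle
- coaster: round cork coaster 90 mm across and 6 mm thick, fixed to the table; the tamper stands on its middle at the start. Origin at the centre of its underside
- tray: low wooden tray fixed to the table, outside 82 (x) x 134 (y) x 40 mm high, walls 6 mm. Two lanes along its y (centres at x = +18 and -18 mm); in each, three blocks in a row at y = about +46, +16 and -14 mm. They are to rest on a level false floor, hidden under them, whose top lies somewhere from 8 to 20 mm above the tray's underside: it must be felt. Origin at the centre of its underside
- chunk0: cream wax block 31 (x) x 30 (y) x 34 mm high, in the tray's +x lane at the +y wall; starts with its underside 24 to 30 mm above the tray's underside, held up by the squeeze. Home on the false floor it gives only 1 mm more under 25 N: going down faster than about 10 mm/s it lands too hard. It cracks if the tamper presses it with more than 25 N. Origin at the centre of its underside
- chunk1: like chunk0: middle block of the +x lane
- chunk2: like chunk0: block of the +x lane next to the pusher (-y)
- chunk3: like chunk0: block of the -x lane at the +y wall
- chunk4: like chunk0: middle block of the -x lane
- chunk5: like chunk0: block of the -x lane next to the pusher (-y)
- tester_a: bystander: open glass candle 67 mm across, 74 mm tall; origin at the centre of its underside
- tin: bystander: flat hinged tin 61 x 88 x 22 mm; origin at the centre of its underside
- cards: bystander: flat clear card tray 65 x 92 x 19 mm; origin at the centre of its underside
- pusher0 (a joint): rubber-faced plate reaching 40 mm up at the -y end of the +x lane; its spring squeezes the row against the +y wall with about 4 N, so that each block slides down only under a push of 3 to 8 N, then stays, and may drag its neighbour. Slide in m, grows towards +y; near 0; leave it alone
- pusher1 (a joint): the same in the -x lane
Not all that is in view belongs to the job. Leave any purple look-alike of the tamper alone.

How it is judged:
By the outcome, as a careful person would: the job done as asked, in the order asked, and still so for the second after the job is handed in, with the robot touching nothing.
It also fails if it takes over 69 s, if anything falls off the work surface, if the arm or the gripper's body presses on something with over 40 N, if the wrist force passes 120 N, or if a joint passes its speed limit or range.

## Working session

There is one attempt and no reset: what is moved stays moved. The work goes in short steps, Python scripts to look and compute and a shell command to move; the robot and the scene stay as the last step left them, time stands still between calls to the robot, and variables do not carry over. Pictures are saved under pics/ and viewed, about 8 in all and at most 12, crops included, and the job is handed in when it is done.

```bash
ls; mkdir -p pics
python3 - <<'E'
from bench import sense, optics, manip, finder
import cv2,numpy as np
s=sense();print(s['t'],s['eef_pos'],s['orientation'],s['wrist_force'],s['finger_gap'],manip.grip_depth)
ims=[]
for n in ["scene","side"]:
    f=optics.grab_frame(n);print(n,f['K'].tolist() if hasattr(f['K'],'tolist') else f['K'],f['position'],np.round(f['rotation'],4).tolist())
    cv2.imwrite(f'pics/{n}0.png',f['color'][:,:,::-1])
    np.savez(f'{n}0.npz',**{k:f[k] for k in('color','K','position','rotation')})
    for q in ['tamper','coaster','tray','chunk0','tester_a','tin','cards']:
        for d in finder.cut_out(q,f)[:3]: print(q,round(d['confidence'],2),np.round(d['rect'],1).tolist())
    ims.append(cv2.imread(f'pics/{n}0.png'))
cv2.imwrite('pics/both0.png',cv2.resize(np.vstack(ims),None,fx=.78,fy=.78))
E
```

```text
pics
0.0 [ 260.06280233 -622.44241868  230.59079041] [-1.51368529  1.56950186  2.02365589] [ 0.02420196  0.84427627 -0.47787402] 85.55433235524174 18.700000000000003
scene [[453.5038749943914, 0.0, 260.00536778403165], [0.0, 453.5038749943914, 194.24579500159538], [0.0, 0.0, 1.0]] [134.23685106 457.20515079 870.95236342] [-2.34, 0.0042, -2.5108]
tamper 0.79 [257.8, 252.7, 21.6, 44.2]
tamper 0.66 [115.3, 250.2, 30.8, 42.8]
coaster 0.77 [254.7, 266.1, 38.9, 30.8]
coaster 0.3 [337.3, 206.2, 19.2, 13.3]
tray 0.74 [344.6, 200.6, 59.4, 50.9]
chunk0 0.59 [344.5, 184.7, 15.4, 11.8]
chunk0 0.53 [337.1, 192.4, 13.5, 10.8]
chunk0 0.46 [349.2, 199.2, 19.1, 15.3]
tester_a 0.67 [364.6, 157.7, 26.9, 34.5]
cards 0.83 [220.0, 240.7, 38.6, 37.6]
side [[454.91875994560843, 0.0, 253.39157849839586], [0.0, 454.91875994560843, 196.77976032287722], [0.0, 0.0, 1.0]] [ 554.73501613 1184.20343247  753.41990681] [-2.042, -0.0129, -3.086]
tamper 0.81 [281.2, 214.6, 13.0, 35.7]
tamper 0.68 [180.7, 245.9, 21.8, 39.9]
coaster 0.58 [279.1, 230.1, 34.7, 14.1]
tray 0.54 [299.9, 186.7, 25.4, 22.7]
chunk0 0.63 [293.4, 182.8, 7.5, 2.3]
chunk0 0.57 [290.6, 163.1, 19.3, 23.1]
tester_a 0.74 [291.1, 163.7, 22.7, 21.8]
tin 0.77 [244.3, 250.1, 24.0, 22.3]
cards 0.55 [245.2, 225.4, 23.0, 16.4]
```

```bash
cat > h.py <<'E'
import numpy as np,cv2
from scipy.spatial.transform import Rotation as Rot
def load(n):
    return dict(np.load(n))
def RM(f):
    r=np.asarray(f['rotation'],float)
    return Rot.from_euler('xyz',r).as_matrix() if r.size==3 else r
def px2w(f,uv,z):
    d=RM(f)@np.linalg.solve(f['K'],[uv[0],uv[1],1.]); p=f['position']
    return p+d*(z-p[2])/d[2]
def w2px(f,P):
    c=(np.atleast_2d(P)-f['position'])@RM(f); q=c@f['K'].T
    return q[:,:2]/q[:,2:]
E
python3 - <<'E'
from h import *
a=load('scene0.npz');b=load('side0.npz')
for q,u,v,z in [('coaster',(254.7,266.1),(279.1,230.1),4),('tray',(344.6,200.6),(299.9,186.7),30),('look',(115.3,250.2),(180.7,245.9),50),('tamper',(257.8,252.7),(281.2,214.6),52),('tester',(364.6,157.7),(291.1,163.7),37),('cards',(220,240.7),(245.2,225.4),10),('tin',(0,0),(244.3,250.1),10)]:
    print(q,px2w(a,u,z).round(),px2w(b,v,z).round())
A=a['color'][:,:,::-1];B=b['color'][:,:,::-1]
x=cv2.resize(A[120:310,90:400],(800,490),interpolation=cv2.INTER_CUBIC)
cv2.imwrite('pics/c1.png',x)
cv2.imwrite('pics/c2.png',cv2.resize(B[130:290,150:350],(750,600),interpolation=cv2.INTER_CUBIC))
E
```

```text
coaster [532. -59.   4.] [532. -59.   4.]
tray [ 455. -353.   30.] [ 458. -330.   30.]
look [799. 121.  50.] [809. 124.  50.]
tamper [526. -65.  52.] [528. -74.  52.]
tester [ 490. -535.   37.] [ 487. -528.   37.]
cards [644. -68.  10.] [641. -70.  10.]
tin [2510. -619.   10.] [634.  72.  10.]
```

View pics/c1.png

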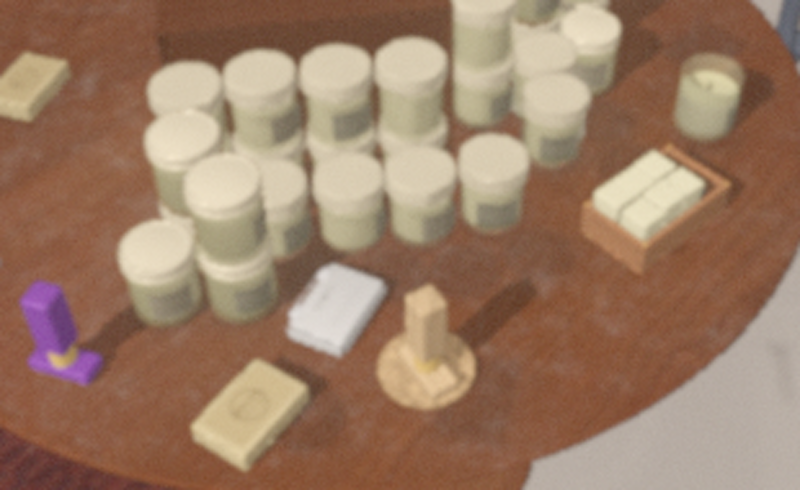

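View pics/c2.png

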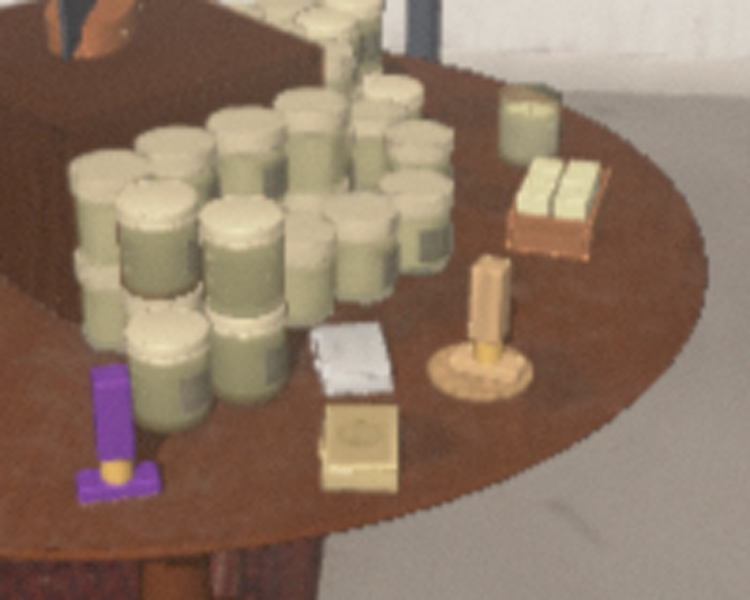

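```bash
cat >> h.py <<'E'
def box(x0,x1,y0,y1,z0,z1):
    return np.array([[x,y,z] for x in(x0,x1) for y in(y0,y1) for z in(z0,z1)],float)
TAMP=[box(-31,31,-14,14,0,14),box(-10,10,-10,10,10,40),box(-14,14,-14,14,34,104)]
TRAY=[box(-41,41,-67,67,0,40)]
def sil(proj,parts,pose,S=4,shape=(384,512)):
    x,y,z,yaw=pose; R=Rot.from_euler('z',yaw).as_matrix()
    m=np.zeros((shape[0]*S,shape[1]*S),np.uint8)
    for P in parts:
        q=proj(P@R.T+[x,y,z]); q=(q+.5)*S-.5
        cv2.fillConvexPoly(m,cv2.convexHull(q.round().astype(np.int32)),255)
    return cv2.resize(m,shape[::-1],interpolation=cv2.INTER_AREA)/255.
def fit(views,parts,z,x0,yaws):
    from scipy.optimize import minimize
    def cost(p):
        c=0
        for proj,m in views:
            s=sil(proj,parts,(p[0],p[1],z,p[2]/30)); c+=np.abs(s-m).sum()/m.sum()
        return c
    r=[minimize(cost,[x0[0],x0[1],30*y],method='Nelder-Mead',options=dict(initial_simplex=[[x0[0]+a,x0[1]+b,30*y+c] for a,b,c in((0,0,0),(8,0,0),(0,8,0),(0,0,8))])) for y in yaws]
    r.sort(key=lambda k:k.fun)
    return [(np.round([k.x[0],k.x[1],k.x[2]/30],3).tolist(),round(k.fun,3)) for k in r[:3]]
E
python3 - <<'E'
from h import *
from bench import optics,finder
V={}
for n in('scene','side'):
    f=optics.grab_frame(n); V[n]=(f,{})
    for q in('tamper','coaster','tray'):
        ds=finder.cut_out(q,f); V[n][1][q]=ds[0]['pixels'].astype(float)
        if q=='tray':
            u=ds[0]['pixels'].copy(); r=ds[0]['rect']
            for i in range(6):
                for d in finder.cut_out(f'chunk{i}',f) if i==0 else []:
                    c=d['rect']
                    if abs(c[0]-r[0])<r[2]/2 and abs(c[1]-r[1])<r[3]/2 and d['confidence']>.3: u|=d['pixels']
            V[n][1]['trayu']=cv2.morphologyEx(u.astype(np.uint8),cv2.MORPH_CLOSE,np.ones((5,5))).astype(float)
ys=np.arange(-1.5,1.6,.3)
P={n:(lambda X,f=V[n][0]:w2px(f,X)) for n in V}
for q,k,parts,z,x0 in(('tamper','tamper',TAMP,6,(528,-62)),('tray','trayu',TRAY,0,(457,-342))):
    for s in(['scene'],['side'],['scene','side']):
        print(q,s,fit([(P[n],V[n][1][k]) for n in s],parts,z,x0,ys))
t=np.linspace(0,6.28,40);C=[np.c_[45*np.cos(t),45*np.sin(t),0*t+h] for h in(0,)];C=[np.vstack([C[0],C[0]+[0,0,6]])]
for n in V: m=np.maximum(V[n][1]['coaster'],0); print(n,fit([(P[n],np.maximum(m,0))],C,0,(532,-59),[0]))
E
```

```text
tamper ['scene'] [([1932.241, -1140.5, -0.567], np.float64(1.0)), ([1169.333, -1714.0, -2.1], np.float64(1.0)), ([1532.568, -1564.0, 0.186], np.float64(1.0))]
tamper ['side'] [([7788.667, -11428.0, 2.544], np.float64(1.0)), ([542.484, -80.259, -1.581], np.float64(1.744)), ([544.813, -75.881, 1.554], np.float64(1.751))]
tamper ['scene', 'side'] [([7242.51, -10274.996, -14.955], np.float64(2.0)), ([6845.333, -9656.667, 6.367], np.float64(2.0)), ([5642.37, -7032.667, -7.289], np.float64(2.0))]
tray ['scene'] [([461.376, -362.386, -0.212], np.float64(0.081)), ([461.441, -362.498, -0.213], np.float64(0.081)), ([461.565, -362.503, 2.93], np.float64(0.081))]
tray ['side'] [([459.267, -367.173, -0.183], np.float64(0.558)), ([460.599, -366.602, -0.171], np.float64(0.56)), ([458.671, -365.434, -0.193], np.float64(0.563))]
tray ['scene', 'side'] [([461.155, -362.966, -0.197], np.float64(0.648)), ([461.119, -363.092, -0.199], np.float64(0.649)), ([461.139, -362.9, -0.199], np.float64(0.649))]
scene [([538.412, -70.244, 0.082], np.float64(1.045))]
side [([539.055, -74.591, 0.304], np.float64(1.87))]
```

```bash
cat >> h.py <<'E'
def toolR(s): return Rot.from_euler('xyz',s['orientation']).as_matrix()
def goto(s,P=None,jaw=None):
    """P target TCP world; jaw = yaw of tool y axis (mod pi); returns delta in tool axes & rotvec to vertical"""
    R=toolR(s); out={}
    if P is not None: out['dpos']=(R.T@(np.array(P)-s['eef_pos'])).round(1).tolist()
    out['R']=R.round(3).tolist()
    if jaw is not None:
        best=None
        for k in(0,np.pi):
            y=np.array([np.cos(jaw+k),np.sin(jaw+k),0]);x=np.array([0,0,-1.]);T=np.c_[x,y,np.cross(x,y)]
            rv=Rot.from_matrix(R.T@T).as_rotvec()
            if best is None or np.linalg.norm(rv)<np.linalg.norm(best): best=rv
        out['rot']=best.round(4).tolist()
    return out
def fish(f,s):
    M=f['mount'];R=toolR(s);K=f['K']
    def proj(P):
        t=(np.atleast_2d(P)-s['eef_pos'])@R
        c=(t-M[:3,3])@M[:3,:3]
        th=np.arctan2(np.hypot(c[:,0],c[:,1]),c[:,2]);ph=np.arctan2(c[:,1],c[:,0])
        return np.c_[K[0,2]+K[0,0]*th*np.cos(ph),K[1,2]+K[1,1]*th*np.sin(ph)]
    return proj
def unfish(f,s,uv,z):
    M=f['mount'];R=toolR(s);K=f['K']
    a=(uv[0]-K[0,2])/K[0,0];b=(uv[1]-K[1,2])/K[1,1];th=np.hypot(a,b)
    d=np.array([np.sin(th)*a/th,np.sin(th)*b/th,np.cos(th)])
    d=R@M[:3,:3]@d;o=R@M[:3,3]+s['eef_pos']
    return o+d*(z-o[2])/d[2]
E
python3 - <<'E'
from h import *
from bench import sense,optics
s=sense();f=optics.grab_frame('wrist');print(f['mount'].round(3).tolist(),f['K'].round(1).tolist())
print(goto(s,(440,-330,235),-.2))
E
```

```text
[[-0.0, -0.285, 0.959, -140.533], [1.0, -0.0, -0.0, 0.829], [0.0, 0.959, 0.285, -72.726], [0.0, 0.0, 0.0, 1.0]] [[297.3, 0.0, 255.5], [0.0, 297.3, 194.6], [0.0, 0.0, 1.0]]
{'dpos': [-3.7, -200.8, -278.8], 'R': [[0.0, 0.386, -0.923], [0.0, -0.923, -0.386], [-1.0, -0.0, -0.0]], 'rot': [-0.975, -0.0, 0.0]}
```

```bash
python3 -m creep '[{"delta_pos":[0,-20,-28],"delta_rot":[0,0,0],"claw":1},{"delta_pos":[0,-20,-28],"delta_rot":[0,0,0],"claw":1},{"delta_pos":[0,-20,-28],"delta_rot":[0,0,0],"claw":1},{"delta_pos":[0,-20,-28],"delta_rot":[0,0,0],"claw":1},{"delta_pos":[0,-20,-28],"delta_rot":[0,0,0],"claw":1},{"delta_pos":[0,-20,-28],"delta_rot":[0,0,0],"claw":1},{"delta_pos":[0,-20,-28],"delta_rot":[0,0,0],"claw":1},{"delta_pos":[0,-20,-28],"delta_rot":[0,0,0],"claw":1},{"delta_pos":[0,-20,-28],"delta_rot":[0,0,0],"claw":1},{"delta_pos":[0,0,0],"delta_rot":[0,0,0],"claw":1}]'
python3 - <<'E'
from h import *
from bench import sense,optics,finder
s=sense();f=optics.grab_frame('wrist');cv2.imwrite('pics/w1.png',f['color'][:,:,::-1])
for q in('tray','chunk0','tamper','coaster'):
    for d in finder.cut_out(q,f): print(q,round(d['confidence'],2),np.round(d['rect']).tolist())
np.savez('w1.npz',color=f['color'],K=f['K'],mount=f['mount'],eef_pos=s['eef_pos'],orientation=s['orientation'])
print(goto(s,(500,-100,230),-.2))
E
```

```text
t: 2.18
eef_pos: [427.9, -350.3, 230.5]
orientation: [1.148, 1.568, -1.604]
wrist_force: [0.0, 0.4, 0.4]
finger_gap: 85.8
tray 0.95 [276.0, 145.0, 131.0, 119.0]
chunk0 0.97 [256.0, 153.0, 36.0, 37.0]
chunk0 0.93 [281.0, 170.0, 40.0, 42.0]
chunk0 0.76 [278.0, 131.0, 34.0, 37.0]
chunk0 0.68 [252.0, 111.0, 42.0, 40.0]
chunk0 0.68 [299.0, 146.0, 35.0, 41.0]
chunk0 0.67 [234.0, 138.0, 36.0, 40.0]
tamper 0.72 [70.0, 23.0, 71.0, 46.0]
coaster 0.69 [100.0, 23.0, 47.0, 47.0]
{'dpos': [-0.1, -204.1, -161.8], 'R': [[-0.0, 0.38, -0.925], [-0.002, -0.925, -0.38], [-1.0, 0.002, 0.001]], 'rot': [-0.9811, 0.002, -0.0016]}
```

View pics/w1.png

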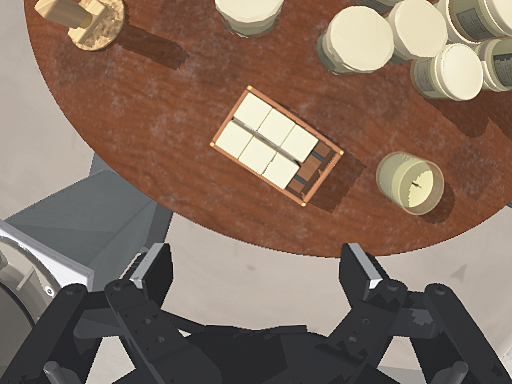

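Run:
```python
from h import *
f=load('w1.npz')
c=[unfish(f,f,p,40)[:2] for p in((249,88),(212,145),(304,204),(342,153))]
c=np.array(c);print(c.round(1).tolist(),c.mean(0).round(1))
for i in range(4): d=c[(i+1)%4]-c[i];print(np.linalg.norm(d).round(1),np.degrees(np.arctan2(d[1],d[0])).round(1))
for p in((96,23),): print('coaster',unfish(f,f,p,6).round(1))
hsv=cv2.cvtColor(f['color'],cv2.COLOR_RGB2HSV)
cv2.imwrite('pics/w1c.png',cv2.resize(f['color'][70:220,195:360,::-1],None,fx=4,fy=4,interpolation=cv2.INTER_CUBIC))
```

```text
[[514.2, -308.5], [439.8, -293.8], [415.5, -418.7], [488.7, -434.6]] [ 464.5 -363.9]
75.9 168.9
127.2 -101.0
74.9 -12.2
128.6 78.6
coaster [535.9 -76.6   6. ]
```

View pics/w1c.png

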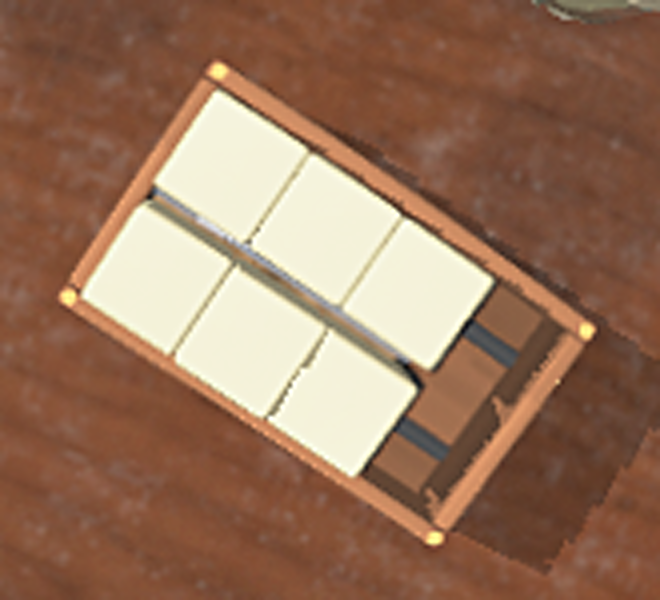

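```bash
python3 -m creep '[{"delta_pos":[0,-20,-13],"delta_rot":[0,0,0],"claw":1},{"delta_pos":[0,-25,-20],"delta_rot":[0,0,0],"claw":1},{"delta_pos":[0,-25,-20],"delta_rot":[0,0,0],"claw":1},{"delta_pos":[0,-25,-20],"delta_rot":[0,0,0],"claw":1},{"delta_pos":[0,-25,-20],"delta_rot":[0,0,0],"claw":1},{"delta_pos":[0,-25,-20],"delta_rot":[0,0,0],"claw":1},{"delta_pos":[0,-25,-20],"delta_rot":[0,0,0],"claw":1},{"delta_pos":[0,-25,-20],"delta_rot":[0,0,0],"claw":1},{"delta_pos":[0,-10,-8],"delta_rot":[0,0,0],"claw":1},{"delta_pos":[0,0,0],"delta_rot":[0,0,0],"claw":1}]'
python3 - <<'E'
from h import *
from bench import sense,optics,finder
s=sense();f=optics.grab_frame('wrist');cv2.imwrite('pics/w2.png',f['color'][:,:,::-1])
for q in('tray','chunk0','tamper','coaster'):
    for d in finder.cut_out(q,f): print(q,round(d['confidence'],2),np.round(d['rect']).tolist())
np.savez('w2.npz',color=f['color'],K=f['K'],mount=f['mount'],eef_pos=s['eef_pos'],orientation=s['orientation'])
E
```

```text
t: 3.27
eef_pos: [496.7, -113.2, 228.0]
orientation: [0.827, 1.563, -1.963]
wrist_force: [0.4, -0.1, 0.3]
finger_gap: 85.9
tray 0.77 [405.0, 248.0, 101.0, 90.0]
chunk0 0.96 [405.0, 265.0, 28.0, 30.0]
chunk0 0.95 [387.0, 254.0, 29.0, 33.0]
chunk0 0.88 [432.0, 257.0, 23.0, 27.0]
chunk0 0.85 [404.0, 232.0, 30.0, 33.0]
chunk0 0.81 [421.0, 247.0, 18.0, 23.0]
chunk0 0.59 [419.0, 271.0, 25.0, 35.0]
chunk0 0.52 [158.0, 25.0, 80.0, 51.0]
tamper 0.6 [224.0, 125.0, 50.0, 53.0]
tamper 0.26 [267.0, 37.0, 82.0, 62.0]
coaster 0.9 [233.0, 122.0, 70.0, 74.0]
```

View pics/w2.png

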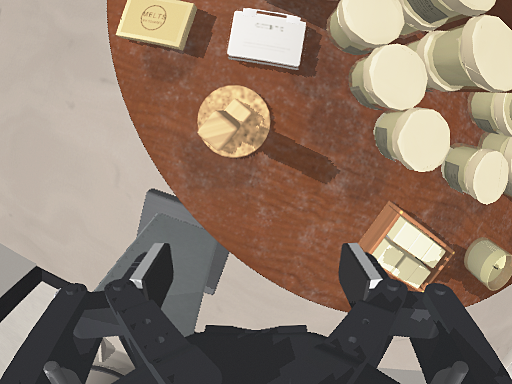

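Run:
```python
from h import *
from bench import sense,optics,finder
s=sense();f=optics.grab_frame('wrist');np.savez('w2.npz',color=f['color'],K=f['K'],mount=f['mount'],eef_pos=s['eef_pos'],orientation=s['orientation'])
pr=fish(f,s)
m=finder.cut_out('tamper',f)[0]['pixels'].astype(float);c=finder.cut_out('coaster',f)[0];mc=c['pixels'].astype(float)
u=np.maximum(m,mc)
print('coaster centroid',unfish(f,s,c['rect'][:2],6).round(1))
t=np.linspace(0,6.28,60);q=np.c_[45*np.cos(t),45*np.sin(t),0*t];C=[np.vstack([q,q+[0,0,6]])]
print('coaster fit',fit([(pr,mc)],C,0,(532,-68),[0]),'union',fit([(pr,u)],C+[],0,(532,-68),[0]))
for r in fit([(pr,m)],TAMP,6,(532,-68),np.arange(-1.5,1.6,.25)): print('tamper',r)
fr=fit([(pr,m)],TAMP,6,(532,-68),np.arange(-1.5,1.6,.25))[0][0]
im=f['color'][:,:,::-1].copy();im=cv2.resize(im[70:180,180:300],None,fx=5,fy=5,interpolation=cv2.INTER_CUBIC)
raw=im.copy();R=Rot.from_euler('z',fr[2]).as_matrix()
for P in TAMP:
    p=pr(P@R.T+[fr[0],fr[1],6]);h=cv2.convexHull(p.astype(np.float32))[:,0]
    cv2.polylines(im,[((h-[180,70]+.5)*5).astype(np.int32)],True,(0,0,255),1)
cv2.imwrite('pics/w2c.png',cv2.resize(np.hstack([raw,im]),None,fx=.66,fy=.66))
```

```text
coaster centroid [542.9 -70.3   6. ]
coaster fit [([541.775, -70.501, -0.068], np.float64(0.636))] union [([540.998, -70.016, -0.102], np.float64(0.05))]
tamper ([535.757, -64.838, 2.782], np.float64(0.057))
tamper ([535.752, -64.784, -0.354], np.float64(0.057))
tamper ([535.747, -64.769, -0.355], np.float64(0.057))
```

View pics/w2c.png

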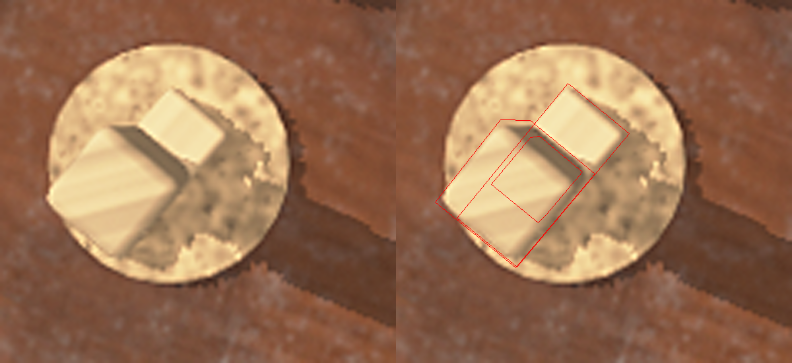

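Run:
```python
from h import *
from bench import sense,optics,finder
V={};t=np.linspace(0,6.28,60);q=np.c_[45*np.cos(t),45*np.sin(t),0*t];C=[np.vstack([q,q+[0,0,6]])]
s=sense();print(s['eef_pos'].round(1),s['joint_vel'].round(3))
ys=np.arange(-1.3,1.4,.35)
vt=[];vu=[]
for n in('scene','side','wrist'):
    f=optics.grab_frame(n)
    pr=fish(f,s) if n=='wrist' else (lambda X,f=f:w2px(f,X))
    e=pr([[538,-68,50]])[0]
    g=lambda k:max((d for d in finder.cut_out(k,f) if np.hypot(*(np.array(d['rect'][:2])-e))<25),key=lambda d:d['confidence'],default=None)
    a,b=g('tamper'),g('coaster')
    if a is None or b is None: print(n,'miss',a is None,b is None);continue
    m=a['pixels'].astype(float);u=np.maximum(m,b['pixels'])
    vt.append((pr,m));vu.append((pr,u))
    print(n,'tamper',fit([vt[-1]],TAMP,6,(538,-68),ys)[:2])
    class _:pass
    # union: coaster + tamper with fixed yaw
    print(n,'union',fit([vu[-1]],C+TAMP,0,(538,-68),ys)[:2] )
    print(n,'coaster only lower', fit([(pr,b['pixels'].astype(float))],C,0,(538,-68),[0]))
print('joint',fit(vt,TAMP,6,(538,-68),ys)[:2])
```

```text
[ 495.7 -115.9  228. ] [-0.004 -0.002 -0.005 -0.    -0.002 -0.002 -0.002]
scene tamper [([533.209, -65.296, -0.526], np.float64(0.119)), ([531.923, -64.034, -0.479], np.float64(0.12))]
scene union [([536.953, -70.193, -0.63], np.float64(0.081)), ([536.783, -70.748, 0.989], np.float64(0.081))]
scene coaster only lower [([537.469, -70.095, 0.106], np.float64(0.835))]
side tamper [([532.086, -64.795, -0.15], np.float64(0.128)), ([532.043, -64.844, -0.151], np.float64(0.128))]
side union [([533.915, -71.774, 1.604], np.float64(0.146)), ([533.925, -71.423, -1.545], np.float64(0.147))]
side coaster only lower [([537.973, -71.841, 0.096], np.float64(1.122))]
wrist tamper [([535.857, -65.311, -0.377], np.float64(0.059)), ([535.87, -65.516, -0.367], np.float64(0.059))]
wrist union [([541.606, -71.358, 1.351], np.float64(0.03)), ([541.394, -71.391, -1.067], np.float64(0.03))]
wrist coaster only lower [([541.515, -71.504, 0.052], np.float64(0.525))]
joint [([534.519, -65.017, -0.378], np.float64(0.452)), ([534.413, -65.049, -0.379], np.float64(0.454))]
```

Run:
```python
from h import *
from bench import sense
s=sense();print(s['t'],s['joint_positions'].round(2),goto(s,(534.5,-65,148),-.372))
```

```text
4.1167 [ 0.3   0.17 -0.23  1.96  0.06  1.02 -1.18] {'dpos': [79.5, -34.1, -53.8], 'R': [[-0.003, 0.343, -0.939], [-0.007, -0.939, -0.343], [-1.0, 0.006, 0.005]], 'rot': [-0.8488, 0.0077, -0.0033]}
```

```bash
python3 -m creep '[{"delta_pos":[8,-4,-6],"delta_rot":[-0.09,0.001,0],"claw":1},{"delta_pos":[8,0,0],"delta_rot":[-0.09,0.001,0],"claw":1},{"delta_pos":[8,0,0],"delta_rot":[-0.09,0.001,0],"claw":1},{"delta_pos":[8,0,0],"delta_rot":[-0.09,0.001,0],"claw":1},{"delta_pos":[8,0,0],"delta_rot":[-0.09,0.001,0],"claw":1},{"delta_pos":[8,0,0],"delta_rot":[-0.09,0.001,0],"claw":1},{"delta_pos":[8,0,0],"delta_rot":[-0.09,0.001,0],"claw":1},{"delta_pos":[8,0,0],"delta_rot":[-0.09,0.001,0],"claw":1},{"delta_pos":[8,0,0],"delta_rot":[-0.09,0.001,0],"claw":1},{"delta_pos":[0,0,0],"delta_rot":[-0.04,0,0],"claw":1}]'
python3 - <<'E'
from h import *
from bench import sense,optics
s=sense();f=optics.grab_frame('wrist');cv2.imwrite('pics/w3.png',f['color'][:,:,::-1]);s=sense()
print(s['t'],s['joint_positions'].round(2),goto(s,(534.5,-65,148),-.372))
E
```

```text
t: 4.95
eef_pos: [501.4, -108.6, 153.5]
orientation: [1.687, 1.565, -0.214]
wrist_force: [-0.4, 0.1, -0.6]
finger_gap: 85.6
5.0 [ 0.39  0.27 -0.35  2.03  0.12  0.86 -0.36] {'dpos': [6.2, 16.9, -51.8], 'R': [[0.006, 0.946, -0.323], [-0.001, -0.323, -0.946], [-1.0, 0.007, -0.001]], 'rot': [0.0432, -0.0009, -0.0065]}
```

```bash
python3 -m creep '[{"delta_pos":[0,1,-3],"delta_rot":[0.02,0,-0.004],"claw":1},{"delta_pos":[0,2.5,-8],"delta_rot":[0.02,0,-0.003],"claw":1},{"delta_pos":[0,2.5,-8],"delta_rot":[0,0,0],"claw":1},{"delta_pos":[0,2.5,-8],"delta_rot":[0,0,0],"claw":1},{"delta_pos":[0,2.5,-8],"delta_rot":[0,0,0],"claw":1},{"delta_pos":[0,2.5,-8],"delta_rot":[0,0,0],"claw":1},{"delta_pos":[0,2,-6],"delta_rot":[0,0,0],"claw":1},{"delta_pos":[0,1,-2],"delta_rot":[0,0,0],"claw":1},{"delta_pos":[0,0,0],"delta_rot":[0,0,0],"claw":1},{"delta_pos":[0,0,0],"delta_rot":[0,0,0],"claw":1}]'
python3 - <<'E'
from h import *
from bench import sense,optics,finder
s=sense();f=optics.grab_frame('wrist')
pr=fish(f,s)
print(goto(s,(534.5,-65,148),-.372))
for d in finder.cut_out('tamper',f): print(d['confidence'],np.round(d['rect']))
d=min(finder.cut_out('tamper',f),key=lambda d:np.hypot(*(d['rect'][:2]-pr([[535,-65,60]])[0])))
m=d['pixels'].astype(float);r=fit([(pr,m)],TAMP,6,(535,-65),[-.6,-.35,-.1]);print(r)
c=finder.cut_out('coaster',f)[0]['pixels'];t=np.linspace(0,6.28,60);q=np.c_[45*np.cos(t),45*np.sin(t),0*t]
print(fit([(pr,np.maximum(m,c))],[np.vstack([q,q+[0,0,6]])],0,(540,-70),[0]))
im=cv2.resize(f['color'][:,:,::-1],None,fx=1.5,fy=1.5);fr=r[0][0];R=Rot.from_euler('z',fr[2]).as_matrix()
for P in TAMP:
    h=cv2.convexHull(pr(P@R.T+[fr[0],fr[1],6]).astype(np.float32))[:,0]
    cv2.polylines(im,[(h*1.5).astype(np.int32)],True,(0,0,255),1)
cv2.imwrite('pics/w4.png',im)
E
```

```text
t: 5.83
eef_pos: [539.8, -62.1, 155.1]
orientation: [2.994, 1.569, 1.044]
wrist_force: [-0.3, -0.4, 0.7]
finger_gap: 85.4
{'dpos': [7.1, -3.9, 4.6], 'R': [[0.001, 0.929, -0.37], [0.001, -0.37, -0.929], [-1.0, 0.0, -0.001]], 'rot': [-0.0073, -0.0015, -0.0002]}
0.6 [253. 206.  64.  69.]
[([536.017, -63.096, -0.344], np.float64(0.111)), ([536.379, -62.441, -0.367], np.float64(0.112)), ([536.467, -61.378, -0.36], np.float64(0.116))]
[([540.744, -70.469, 0.107], np.float64(0.103))]
```

View pics/w4.png

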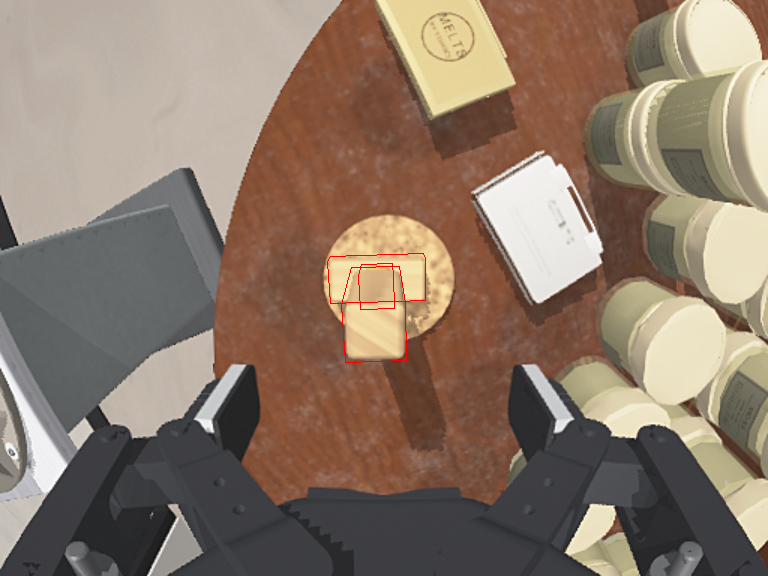

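Run:
```python
from h import *
from bench import sense
a=load('scene0.npz')
for p in((490,228),(420,238),(350,245),(552,162)): print(p,px2w(a,(90+p[0]*310/800,120+p[1]*190/490),0).round())
print(goto(sense(),(535.5,-64,57),-.357))
```

```text
(490, 228) [ 593. -254.    0.]
(420, 238) [ 643. -200.    0.]
(350, 245) [ 695. -150.    0.]
(552, 162) [ 594. -378.    0.]
{'dpos': [98.2, -3.3, 2.8], 'R': [[0.001, 0.929, -0.371], [0.001, -0.371, -0.929], [-1.0, 0.0, -0.001]], 'rot': [-0.0233, -0.0013, -0.0003]}
```

```bash
python3 -m creep '[{"delta_pos":[4,-2,2],"delta_rot":[-0.02,0,0],"claw":1},{"delta_pos":[10,-1.5,1],"delta_rot":[0,0,0],"claw":1},{"delta_pos":[12,0,0],"delta_rot":[0,0,0],"claw":1},{"delta_pos":[12,0,0],"delta_rot":[0,0,0],"claw":1},{"delta_pos":[12,0,0],"delta_rot":[0,0,0],"claw":1},{"delta_pos":[12,0,0],"delta_rot":[0,0,0],"claw":1},{"delta_pos":[12,0,0],"delta_rot":[0,0,0],"claw":1},{"delta_pos":[12,0,0],"delta_rot":[0,0,0],"claw":1},{"delta_pos":[8,0,0],"delta_rot":[0,0,0],"claw":1},{"delta_pos":[0,0,0],"delta_rot":[0,0,0],"claw":1}]'
python3 - <<'E'
from h import *
from bench import sense
print(goto(sense(),(535.5,-64,57),-.357))
E
```

```text
t: 6.87
eef_pos: [530.8, -67.2, 51.7]
orientation: [-1.794, 1.57, 2.559]
wrist_force: [-0.1, 0.3, -0.2]
finger_gap: 85.4
{'dpos': [-5.3, 3.3, -4.7], 'R': [[-0.001, 0.936, -0.352], [0.001, -0.352, -0.936], [-1.0, -0.001, -0.0]], 'rot': [-0.0026, -0.0003, 0.0012]}
```

```bash
python3 -m creep '[{"delta_pos":[-3,2,-3],"delta_rot":[0,0,0],"claw":1},{"delta_pos":[-2,1,-1.5],"delta_rot":[0,0,0],"claw":1},{"delta_pos":[0,0,0],"delta_rot":[0,0,0],"claw":0.3},{"delta_pos":[0,0,0],"delta_rot":[0,0,0],"claw":-1},{"delta_pos":[0,0,0],"delta_rot":[0,0,0],"claw":-1},{"delta_pos":[0,0,0],"delta_rot":[0,0,0],"claw":-1},{"delta_pos":[0,0,0],"delta_rot":[0,0,0],"claw":-1},{"delta_pos":[0,0,0],"delta_rot":[0,0,0],"claw":-1},{"delta_pos":[0,0,0],"delta_rot":[0,0,0],"claw":-1},{"delta_pos":[0,0,0],"delta_rot":[0,0,0],"claw":-1}]' 90
python3 - <<'E'
from h import *
from bench import sense
s=sense();print(goto(s,(535.5,-64,57),-.357),s['ft_torque'],s['wrist_force'])
E
```

```text
t: 7.7
eef_pos: [536.3, -64.1, 59.2]
orientation: [2.15, 1.569, 0.219]
wrist_force: [-0.6, 0.5, -1.1]
finger_gap: 26.7
{'dpos': [2.2, -0.8, 0.2], 'R': [[0.001, 0.936, -0.352], [0.0, -0.352, -0.936], [-1.0, 0.001, -0.001]], 'rot': [-0.0028, -0.0008, -0.0012]} [ 0.09575351 -0.08204293 -0.05569752] [-0.61371091  0.53290723 -1.05611047]
```

```bash
python3 -m creep '[{"delta_pos":[-3,0,0],"delta_rot":[0,0,0],"claw":-1},{"delta_pos":[-8,0,0],"delta_rot":[0,0,0],"claw":-1},{"delta_pos":[-12,0,0],"delta_rot":[0,0,0],"claw":-1},{"delta_pos":[-14,0,0],"delta_rot":[0,0,0],"claw":-1},{"delta_pos":[-14,0,0],"delta_rot":[0,0,0],"claw":-1},{"delta_pos":[-14,0,0],"delta_rot":[0,0,0],"claw":-1},{"delta_pos":[-12,0,0],"delta_rot":[0,0,0],"claw":-1},{"delta_pos":[-6,0,0],"delta_rot":[0,0,0],"claw":-1},{"delta_pos":[0,0,0],"delta_rot":[0,0,0],"claw":-1},{"delta_pos":[0,0,0],"delta_rot":[0,0,0],"claw":-1}]'
python3 - <<'E'
from h import *
from bench import sense,optics,finder
s=sense();f=optics.grab_frame('wrist');pr=fish(f,s);print(s['wrist_force'],s['finger_gap'])
ds=finder.cut_out('coaster',f)
for d in ds: print('c',round(d['confidence'],2),np.round(d['rect']),unfish(f,s,d['rect'][:2],6).round(1))
t=np.linspace(0,6.28,60);q=np.c_[45*np.cos(t),45*np.sin(t),0*t]
tm=finder.cut_out('tamper',f)
for d in tm: print('t',round(d['confidence'],2),np.round(d['rect']))
c=ds[0]['pixels'].astype(float)
m=tm[0]['pixels'].astype(float)
fr=fit([(pr,m)],TAMP,s['eef_pos'][2]-53.2,s['eef_pos'][:2],[-.36]);print(fr)
print(fit([(pr,np.maximum(m,c))],[np.vstack([q,q+[0,0,6]])],0,(540,-70),[0]))
im=cv2.resize(f['color'][:,:,::-1],None,fx=1.5,fy=1.5)
for g,col in((fr[0][0],(0,0,255)),((*s['eef_pos'][:2],-.357),(0,255,0))):
  R=Rot.from_euler('z',g[2]).as_matrix()
  for P in TAMP:
    h=cv2.convexHull(pr(P@R.T+[g[0],g[1],s['eef_pos'][2]-53.2]).astype(np.float32))[:,0]
    cv2.polylines(im,[(h*1.5).astype(np.int32)],True,col,1)
cv2.imwrite('pics/w5.png',im)
print(goto(s,(463.5,-363.5,150),-.199))
E
```

```text
t: 8.53
eef_pos: [535.5, -63.7, 152.2]
orientation: [2.17, 1.569, 0.24]
wrist_force: [0.4, 0.5, -3.3]
finger_gap: 27.1
[ 0.37882614  0.53004122 -3.26701762] 27.09010554661745
c 0.68 [264. 171.  87.  59.] [548.1 -56.3   6. ]
t 0.77 [255. 264.  92. 134.]
[([536.034, -63.6, -0.385], np.float64(0.148))]
[([540.78, -70.279, 0.16], np.float64(0.564))]
{'dpos': [1.9, 37.9, 306.0], 'R': [[0.002, 0.936, -0.351], [0.001, -0.351, -0.936], [-1.0, 0.002, -0.001]], 'rot': [-0.16, -0.0011, -0.0019]}
```

View pics/w5.png

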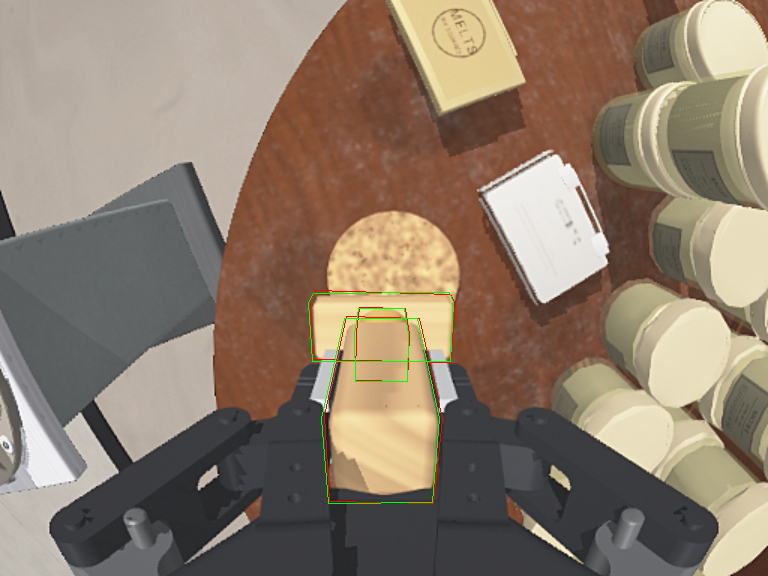

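```bash
python3 - <<'E'
from h import *
from bench import sense
s=sense();print(goto(s,(473.6,-318.8,140),-.199))
E
python3 -m creep '[{"delta_pos":[0,3,15],"delta_rot":[-0.02,0,0],"claw":-1},{"delta_pos":[0,3,25],"delta_rot":[-0.02,0,0],"claw":-1},{"delta_pos":[0,3,30],"delta_rot":[-0.02,0,0],"claw":-1},{"delta_pos":[0,3,30],"delta_rot":[-0.02,0,0],"claw":-1},{"delta_pos":[0,3,30],"delta_rot":[-0.02,0,0],"claw":-1},{"delta_pos":[0,3,30],"delta_rot":[-0.02,0,0],"claw":-1},{"delta_pos":[0,3,30],"delta_rot":[-0.02,0,0],"claw":-1},{"delta_pos":[0,3,25],"delta_rot":[-0.02,0,0],"claw":-1},{"delta_pos":[0,1,12],"delta_rot":[0,0,0],"claw":-1},{"delta_pos":[0,0,0],"delta_rot":[0,0,0],"claw":-1}]'
python3 - <<'E'
from h import *
from bench import sense
s=sense();print(goto(s,(473.6,-318.8,140),-.199),s['wrist_force'])
E
```

```text
{'dpos': [10.9, 32.1, 260.4], 'R': [[0.0, 0.936, -0.351], [0.001, -0.351, -0.936], [-1.0, 0.0, -0.001]], 'rot': [-0.1601, -0.0009, -0.0002]}
t: 9.52
eef_pos: [492.3, -295.2, 142.4]
orientation: [-1.944, 1.558, 2.584]
wrist_force: [-0.5, 1.1, -3.2]
finger_gap: 26.7
{'dpos': [2.4, -14.0, 26.7], 'R': [[-0.011, 0.983, -0.184], [0.007, -0.184, -0.983], [-1.0, -0.012, -0.005]], 'rot': [0.0143, -0.0045, 0.0119]} [-0.51517181  1.10162154 -3.17375377]
```

```bash
python3 -m creep '[{"delta_pos":[0,-2,4],"delta_rot":[0.007,-0.002,0.006],"claw":-1},{"delta_pos":[0,-3,6],"delta_rot":[0.007,-0.002,0.006],"claw":-1},{"delta_pos":[0,-3,6],"delta_rot":[0,0,0],"claw":-1},{"delta_pos":[0,-3,5],"delta_rot":[0,0,0],"claw":-1},{"delta_pos":[0,-2,3],"delta_rot":[0,0,0],"claw":-1},{"delta_pos":[0,-0.5,1],"delta_rot":[0,0,0],"claw":-1},{"delta_pos":[0,0,0],"delta_rot":[0,0,0],"claw":-1},{"delta_pos":[0,0,0],"delta_rot":[0,0,0],"claw":-1},{"delta_pos":[0,0,0],"delta_rot":[0,0,0],"claw":-1},{"delta_pos":[0,0,0],"delta_rot":[0,0,0],"claw":-1}]'
cat > chk.py <<'E'
from h import *
from bench import sense,optics
import sys
s=sense();f=optics.grab_frame('wrist');pr=fish(f,s)
T=(464.5,-363.9,-.199)
im=cv2.resize(f['color'][:,:,::-1],None,fx=1.5,fy=1.5);R=Rot.from_euler('z',T[2]).as_matrix()
P=np.array([[x,y,40] for x,y in((-41,-67),(41,-67),(41,67),(-41,67))]+[[x,y,40] for x,y in((-38,-64),(38,-64),(38,64),(-38,64))],float)@R.T+[T[0],T[1],0]
q=(pr(P)*1.5+.25).astype(np.int32);cv2.polylines(im,[q[:4]],True,(0,0,255),1)
for p in q[4:]: cv2.circle(im,tuple(map(int,p)),3,(255,0,0),1)
cv2.imwrite(sys.argv[1],im)
E
python3 chk.py pics/w6.png
python3 - <<'E'
from h import *
from bench import sense
s=sense();print(goto(s,(473.6,-318.8,125),-.199),s['wrist_force'])
E
```

```text
t: 10.35
eef_pos: [473.0, -313.8, 141.1]
orientation: [-2.827, 1.568, 1.689]
wrist_force: [0.2, 0.9, -3.0]
finger_gap: 27.0
{'dpos': [16.0, 1.5, 4.9], 'R': [[-0.0, 0.981, -0.195], [0.003, -0.195, -0.981], [-1.0, -0.001, -0.003]], 'rot': [0.0029, -0.0026, 0.0008]} [ 0.64255831  0.11575281 -2.75277116]
```

View pics/w6.png

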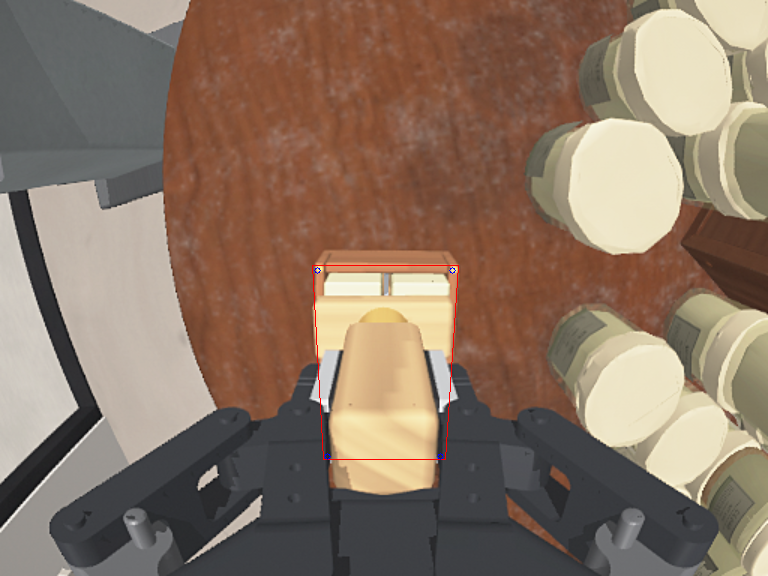

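Run:
```python
from h import *
from bench import sense,optics
s=sense();f=optics.grab_frame('wrist');c=f['color'].astype(int)
hsv=cv2.cvtColor(f['color'],cv2.COLOR_RGB2HSV)
for (u,v) in((211,180),(301,180)):
    sub=c[v-9:v+7,u-8:u+9]
    sc=hsv[v-9:v+7,u-8:u+9]
    y=np.minimum(sub[...,0],sub[...,1])-sub[...,2]
    w=np.clip(y-70,0,None)*(sub[...,1]>150)
    r,cc=np.nonzero(w)
    if len(r): 
        W=w[r,cc];U=u-8+(cc*W).sum()/W.sum();V=v-9+(r*W).sum()/W.sum()
        print(U.round(1),V.round(1),len(r),unfish(f,s,(U,V),40.5).round(1))
R=Rot.from_euler('z',-.199).as_matrix()
print((np.array([[38,64,40],[-38,64,40]])@R.T+[464.5,-363.9,0]).round(1))
```

```text
212.5 178.5 16 [ 441.1 -292.5   40.5]
302.2 179.4 19 [ 514.9 -307.9   40.5]
[[ 514.4 -308.7   40. ]
 [ 439.9 -293.7   40. ]]
```

```bash
python3 -m creep '[{"delta_pos":[1,1,2.5],"delta_rot":[0.002,-0.002,0],"claw":-1},{"delta_pos":[3,1,1.5],"delta_rot":[0,0,0],"claw":-1},{"delta_pos":[3,0,0],"delta_rot":[0,0,0],"claw":-1},{"delta_pos":[3,0,0],"delta_rot":[0,0,0],"claw":-1},{"delta_pos":[3,0,0],"delta_rot":[0,0,0],"claw":-1},{"delta_pos":[2,0,0],"delta_rot":[0,0,0],"claw":-1},{"delta_pos":[1,0,0],"delta_rot":[0,0,0],"claw":-1},{"delta_pos":[0.5,0,0],"delta_rot":[0,0,0],"claw":-1},{"delta_pos":[0,0,0],"delta_rot":[0,0,0],"claw":-1},{"delta_pos":[0,0,0],"delta_rot":[0,0,0],"claw":-1}]'
cat > g.py <<'E'
from h import *
from bench import sense
import sys
x,y,z=map(float,sys.argv[1:4]);yaw=float(sys.argv[4]) if len(sys.argv)>4 else -.199
s=sense();g=goto(s,(x,y,z),yaw);print(g['dpos'],g['rot'],'F',np.round(s['wrist_force'],1),'foot z',round(s['eef_pos'][2]-53.2,2),'v',np.abs(s['joint_vel']).max().round(3))
E
python3 g.py 474.1 -318.2 116
```

```text
t: 11.28
eef_pos: [474.3, -318.2, 121.9]
orientation: [-1.996, 1.569, 2.519]
wrist_force: [-0.2, -0.4, -3.0]
finger_gap: 26.9
[5.9, -0.2, 0.1] [0.001, -0.0009, 0.0019] F [-0.2 -0.4 -3. ] foot z 68.74 v 0.002
```

```bash
python3 -m creep '[{"delta_pos":[0.6,0,0],"delta_rot":[0,0,0],"claw":-1},{"delta_pos":[0.6,0,0],"delta_rot":[0,0,0],"claw":-1},{"delta_pos":[0.6,0,0],"delta_rot":[0,0,0],"claw":-1},{"delta_pos":[0.6,0,0],"delta_rot":[0,0,0],"claw":-1},{"delta_pos":[0.6,0,0],"delta_rot":[0,0,0],"claw":-1},{"delta_pos":[0.6,0,0],"delta_rot":[0,0,0],"claw":-1},{"delta_pos":[0.6,0,0],"delta_rot":[0,0,0],"claw":-1},{"delta_pos":[0.6,0,0],"delta_rot":[0,0,0],"claw":-1},{"delta_pos":[0.6,0,0],"delta_rot":[0,0,0],"claw":-1},{"delta_pos":[0.6,0,0],"delta_rot":[0,0,0],"claw":-1}]'; python3 g.py 474.1 -318.2 116
```

```text
t: 12.12
eef_pos: [474.6, -318.3, 116.0]
orientation: [-2.009, 1.57, 2.505]
wrist_force: [0.4, -0.4, -3.3]
finger_gap: 27.1
[-0.0, -0.5, -0.0] [0.0011, -0.0004, 0.0008] F [ 0.4 -0.4 -3.3] foot z 62.79 v 0.015
```

```bash
python3 -m creep '[{"delta_pos":[0.6,-0.3,0],"delta_rot":[0,0,0],"claw":-1},{"delta_pos":[0.6,0,0],"delta_rot":[0,0,0],"claw":-1},{"delta_pos":[0.6,0,0],"delta_rot":[0,0,0],"claw":-1},{"delta_pos":[0.6,0,0],"delta_rot":[0,0,0],"claw":-1},{"delta_pos":[0.6,0,0],"delta_rot":[0,0,0],"claw":-1},{"delta_pos":[0.6,0,0],"delta_rot":[0,0,0],"claw":-1},{"delta_pos":[0.6,0,0],"delta_rot":[0,0,0],"claw":-1},{"delta_pos":[0.6,0,0],"delta_rot":[0,0,0],"claw":-1},{"delta_pos":[0.6,0,0],"delta_rot":[0,0,0],"claw":-1},{"delta_pos":[0.6,0,0],"delta_rot":[0,0,0],"claw":-1}]'; python3 g.py 474.1 -318.2 116
```

```text
t: 12.95
eef_pos: [474.7, -318.0, 110.2]
orientation: [-2.675, 1.57, 1.84]
wrist_force: [-1.6, 1.5, 2.6]
finger_gap: 27.1
[-5.8, -0.6, 0.3] [0.0012, -0.0005, 0.0002] F [-1.6  1.5  2.6] foot z 56.96 v 0.015
```

```bash
python3 -m creep '[{"delta_pos":[0.4,-0.3,0],"delta_rot":[0,0,0],"claw":-1},{"delta_pos":[0.4,-0.2,0],"delta_rot":[0,0,0],"claw":-1},{"delta_pos":[0.4,0,0],"delta_rot":[0,0,0],"claw":-1},{"delta_pos":[0.4,0,0],"delta_rot":[0,0,0],"claw":-1},{"delta_pos":[0.4,0,0],"delta_rot":[0,0,0],"claw":-1},{"delta_pos":[0.4,0,0],"delta_rot":[0,0,0],"claw":-1},{"delta_pos":[0.4,0,0],"delta_rot":[0,0,0],"claw":-1},{"delta_pos":[0.4,0,0],"delta_rot":[0,0,0],"claw":-1},{"delta_pos":[0.4,0,0],"delta_rot":[0,0,0],"claw":-1},{"delta_pos":[0.4,0,0],"delta_rot":[0,0,0],"claw":-1}]'; python3 g.py 474.1 -318.2 116
```

```text
t: 13.78
eef_pos: [474.9, -318.3, 106.3]
orientation: [1.595, 1.569, -0.174]
wrist_force: [-0.2, 1.1, 2.6]
finger_gap: 27.0
[-9.7, -0.8, 0.1] [0.0009, -0.0, -0.0016] F [-0.2  1.1  2.6] foot z 53.12 v 0.012
```

```bash
python3 -m creep '[{"delta_pos":[0.5,-0.3,0],"delta_rot":[0,0,0],"claw":-1},{"delta_pos":[0.5,-0.3,0],"delta_rot":[0,0,0],"claw":-1},{"delta_pos":[0.5,0,0],"delta_rot":[0,0,0],"claw":-1},{"delta_pos":[0.5,0,0],"delta_rot":[0,0,0],"claw":-1},{"delta_pos":[0.5,0,0],"delta_rot":[0,0,0],"claw":-1},{"delta_pos":[0.5,0,0],"delta_rot":[0,0,0],"claw":-1},{"delta_pos":[0.5,0,0],"delta_rot":[0,0,0],"claw":-1},{"delta_pos":[0.5,0,0],"delta_rot":[0,0,0],"claw":-1},{"delta_pos":[0.5,0,0],"delta_rot":[0,0,0],"claw":-1},{"delta_pos":[0.5,0,0],"delta_rot":[0,0,0],"claw":-1}]'; python3 g.py 474.1 -318.2 116
```

```text
t: 14.62
eef_pos: [474.8, -318.3, 101.1]
orientation: [1.513, 1.568, -0.256]
wrist_force: [-0.3, 0.9, 3.2]
finger_gap: 27.3
[-14.9, -0.7, 0.1] [0.0009, 0.0002, -0.0026] F [-0.3  0.9  3.2] foot z 47.87 v 0.012
```

```bash
python3 -m creep '[{"delta_pos":[0.4,-0.3,0],"delta_rot":[0,0,0],"claw":-1},{"delta_pos":[0.4,-0.3,0],"delta_rot":[0,0,0],"claw":-1},{"delta_pos":[0.4,0,0],"delta_rot":[0,0,0],"claw":-1},{"delta_pos":[0.4,0,0],"delta_rot":[0,0,0],"claw":-1},{"delta_pos":[0.4,0,0],"delta_rot":[0,0,0],"claw":-1},{"delta_pos":[0.4,0,0],"delta_rot":[0,0,0],"claw":-1},{"delta_pos":[0.4,0,0],"delta_rot":[0,0,0],"claw":-1},{"delta_pos":[0.4,0,0],"delta_rot":[0,0,0],"claw":-1},{"delta_pos":[0.4,0,0],"delta_rot":[0,0,0],"claw":-1},{"delta_pos":[0.4,0,0],"delta_rot":[0,0,0],"claw":-1}]'; python3 g.py 474.1 -318.2 116
```

```text
t: 15.45
eef_pos: [474.5, -318.2, 97.7]
orientation: [1.408, 1.568, -0.361]
wrist_force: [-2.5, 2.8, 11.9]
finger_gap: 27.2
[-18.3, -0.3, 0.0] [0.0009, 0.0005, -0.0032] F [-2.5  2.8 11.9] foot z 44.51 v 0.002
```

```bash
python3 -m creep '[{"delta_pos":[0.4,0,0],"delta_rot":[0,0,0],"claw":-1},{"delta_pos":[0.4,0,0],"delta_rot":[0,0,0],"claw":-1},{"delta_pos":[0.5,0,0],"delta_rot":[0,0,0],"claw":-1},{"delta_pos":[0.5,0,0],"delta_rot":[0,0,0],"claw":-1},{"delta_pos":[0.5,0,0],"delta_rot":[0,0,0],"claw":-1},{"delta_pos":[0.5,0,0],"delta_rot":[0,0,0],"claw":-1},{"delta_pos":[0.5,0,0],"delta_rot":[0,0,0],"claw":-1},{"delta_pos":[0.5,0,0],"delta_rot":[0,0,0],"claw":-1},{"delta_pos":[0.5,0,0],"delta_rot":[0,0,0],"claw":-1},{"delta_pos":[0.5,0,0],"delta_rot":[0,0,0],"claw":-1}]'; python3 g.py 474.1 -318.2 116; python3 -c "
from bench import sense;s=sense();print(s['ft_torque'],s['wrist_force'])"
```

```text
t: 16.28
eef_pos: [474.5, -318.2, 97.7]
orientation: [1.003, 1.567, -0.767]
wrist_force: [-2.9, 2.5, 13.0]
finger_gap: 27.2
[-18.3, -0.3, 0.1] [0.0005, 0.0022, -0.0034] F [-2.9  2.5 13. ] foot z 44.48 v 0.002
[ 0.68794143  0.68625481 -0.07770164] [-2.93112563  2.4607028  13.02459637]
```

```bash
python3 -m creep '[{"delta_pos":[0.6,0,0],"delta_rot":[0,0,0],"claw":-1},{"delta_pos":[0.6,0,0],"delta_rot":[0,0,0],"claw":-1},{"delta_pos":[0.7,0,0],"delta_rot":[0,0,0],"claw":-1},{"delta_pos":[0.7,0,0],"delta_rot":[0,0,0],"claw":-1},{"delta_pos":[0.7,0,0],"delta_rot":[0,0,0],"claw":-1},{"delta_pos":[0.7,0,0],"delta_rot":[0,0,0],"claw":-1},{"delta_pos":[0.7,0,0],"delta_rot":[0,0,0],"claw":-1},{"delta_pos":[0.7,0,0],"delta_rot":[0,0,0],"claw":-1},{"delta_pos":[0.7,0,0],"delta_rot":[0,0,0],"claw":-1},{"delta_pos":[0.7,0,0],"delta_rot":[0,0,0],"claw":-1}]'; python3 g.py 474.1 -318.2 116
```

```text
t: 17.12
eef_pos: [474.6, -318.1, 97.6]
orientation: [0.7, 1.565, -1.07]
wrist_force: [-3.8, 3.7, 16.3]
finger_gap: 27.3
[-18.4, -0.4, 0.2] [0.0001, 0.0045, -0.0038] F [-3.8  3.7 16.3] foot z 44.36 v 0.004
```

```bash
python3 -m creep '[{"delta_pos":[-2,0,0],"delta_rot":[0,0.002,-0.002],"claw":-1},{"delta_pos":[-6,0,0],"delta_rot":[0,0,0],"claw":-1},{"delta_pos":[-6,0,0],"delta_rot":[0,0,0],"claw":-1},{"delta_pos":[-6,0,0],"delta_rot":[0,0,0],"claw":-1},{"delta_pos":[-4,0,4],"delta_rot":[0,0,0],"claw":-1},{"delta_pos":[0,0,8],"delta_rot":[0,0,0],"claw":-1},{"delta_pos":[0,0,8],"delta_rot":[0,0,0],"claw":-1},{"delta_pos":[0,0,7],"delta_rot":[0,0,0],"claw":-1},{"delta_pos":[0,0,2],"delta_rot":[0,0,0],"claw":-1},{"delta_pos":[0,0,0],"delta_rot":[0,0,0],"claw":-1}]'; python3 g.py 468.2 -347.6 119
```

```text
t: 17.95
eef_pos: [466.0, -350.4, 122.9]
orientation: [-0.466, 1.568, -2.237]
wrist_force: [-0.3, 0.2, -2.9]
finger_gap: 27.1
[3.9, 1.6, -3.2] [-0.001, 0.0027, 0.0014] F [-0.3  0.2 -2.9] foot z 69.71 v 0.012
```

```bash
python3 -m creep '[{"delta_pos":[0.6,1,-2],"delta_rot":[0,0.0015,0.001],"claw":-1},{"delta_pos":[0.7,0.4,-1],"delta_rot":[0,0.001,0],"claw":-1},{"delta_pos":[0.8,0,0],"delta_rot":[0,0,0],"claw":-1},{"delta_pos":[0.8,0,0],"delta_rot":[0,0,0],"claw":-1},{"delta_pos":[0.8,0,0],"delta_rot":[0,0,0],"claw":-1},{"delta_pos":[0.8,0,0],"delta_rot":[0,0,0],"claw":-1},{"delta_pos":[0.8,0,0],"delta_rot":[0,0,0],"claw":-1},{"delta_pos":[0.8,0,0],"delta_rot":[0,0,0],"claw":-1},{"delta_pos":[0.8,0,0],"delta_rot":[0,0,0],"claw":-1},{"delta_pos":[0.7,0,0],"delta_rot":[0,0,0],"claw":-1}]'; python3 g.py 468.2 -347.6 119
```

```text
t: 18.78
eef_pos: [468.3, -346.3, 113.8]
orientation: [-2.215, 1.569, 2.298]
wrist_force: [-0.7, -0.5, 1.1]
finger_gap: 27.4
[-5.2, 0.1, 1.3] [0.0002, -0.001, 0.0013] F [-0.7 -0.5  1.1] foot z 60.56 v 0.016
```

```bash
python3 -m creep '[{"delta_pos":[0.7,0,0.1],"delta_rot":[0,0,0],"claw":-1},{"delta_pos":[0.7,0,0.1],"delta_rot":[0,0,0],"claw":-1},{"delta_pos":[0.7,0,0.1],"delta_rot":[0,0,0],"claw":-1},{"delta_pos":[0.7,0,0.1],"delta_rot":[0,0,0],"claw":-1},{"delta_pos":[0.7,0,0.1],"delta_rot":[0,0,0],"claw":-1},{"delta_pos":[0.7,0,0.1],"delta_rot":[0,0,0],"claw":-1},{"delta_pos":[0.7,0,0],"delta_rot":[0,0,0],"claw":-1},{"delta_pos":[0.7,0,0],"delta_rot":[0,0,0],"claw":-1},{"delta_pos":[0.7,0,0],"delta_rot":[0,0,0],"claw":-1},{"delta_pos":[0.7,0,0],"delta_rot":[0,0,0],"claw":-1}]'; python3 g.py 468.2 -347.6 119
```

```text
t: 19.62
eef_pos: [468.9, -346.6, 106.8]
orientation: [-2.973, 1.57, 1.541]
wrist_force: [-0.9, 1.7, 2.0]
finger_gap: 26.9
[-12.2, -0.5, 1.1] [0.0005, -0.0011, 0.0002] F [-0.9  1.7  2. ] foot z 53.63 v 0.018
```

Home is at about 44.4; 9 mm to go.

```bash
python3 -m creep '[{"delta_pos":[0.6,-0.1,0.1],"delta_rot":[0,0,0],"claw":-1},{"delta_pos":[0.6,-0.1,0.1],"delta_rot":[0,0,0],"claw":-1},{"delta_pos":[0.6,-0.1,0.1],"delta_rot":[0,0,0],"claw":-1},{"delta_pos":[0.6,-0.1,0.1],"delta_rot":[0,0,0],"claw":-1},{"delta_pos":[0.6,0,0],"delta_rot":[0,0,0],"claw":-1},{"delta_pos":[0.6,0,0],"delta_rot":[0,0,0],"claw":-1},{"delta_pos":[0.6,0,0],"delta_rot":[0,0,0],"claw":-1},{"delta_pos":[0.5,0,0],"delta_rot":[0,0,0],"claw":-1},{"delta_pos":[0.5,0,0],"delta_rot":[0,0,0],"claw":-1},{"delta_pos":[0.5,0,0],"delta_rot":[0,0,0],"claw":-1}]'; python3 g.py 468.2 -347.6 119
```

```text
t: 20.45
eef_pos: [468.7, -347.1, 100.7]
orientation: [2.615, 1.57, 0.846]
wrist_force: [0.2, 0.3, 1.4]
finger_gap: 26.8
[-18.3, -0.4, 0.6] [0.0004, -0.001, -0.0006] F [0.2 0.3 1.4] foot z 47.54 v 0.013
```

```bash
python3 -m creep '[{"delta_pos":[0.4,0,0],"delta_rot":[0,0,0],"claw":-1},{"delta_pos":[0.4,0,0],"delta_rot":[0,0,0],"claw":-1},{"delta_pos":[0.4,0,0],"delta_rot":[0,0,0],"claw":-1},{"delta_pos":[0.4,0,0],"delta_rot":[0,0,0],"claw":-1},{"delta_pos":[0.4,0,0],"delta_rot":[0,0,0],"claw":-1},{"delta_pos":[0.4,0,0],"delta_rot":[0,0,0],"claw":-1},{"delta_pos":[0.4,0,0],"delta_rot":[0,0,0],"claw":-1},{"delta_pos":[0.4,0,0],"delta_rot":[0,0,0],"claw":-1},{"delta_pos":[0.4,0,0],"delta_rot":[0,0,0],"claw":-1},{"delta_pos":[0.4,0,0],"delta_rot":[0,0,0],"claw":-1}]'; python3 g.py 468.2 -347.6 119
```

```text
t: 21.28
eef_pos: [468.7, -347.5, 97.8]
orientation: [1.662, 1.57, -0.108]
wrist_force: [-3.4, 3.1, 10.6]
finger_gap: 27.1
[-21.2, -0.5, 0.2] [-0.0, -0.0001, -0.0009] F [-3.4  3.1 10.6] foot z 44.61 v 0.003
```

```bash
python3 -m creep '[{"delta_pos":[0.5,0,0],"delta_rot":[0,0,0],"claw":-1},{"delta_pos":[0.6,0,0],"delta_rot":[0,0,0],"claw":-1},{"delta_pos":[0.7,0,0],"delta_rot":[0,0,0],"claw":-1},{"delta_pos":[0.7,0,0],"delta_rot":[0,0,0],"claw":-1},{"delta_pos":[0.7,0,0],"delta_rot":[0,0,0],"claw":-1},{"delta_pos":[0.7,0,0],"delta_rot":[0,0,0],"claw":-1},{"delta_pos":[0.7,0,0],"delta_rot":[0,0,0],"claw":-1},{"delta_pos":[0.7,0,0],"delta_rot":[0,0,0],"claw":-1},{"delta_pos":[0.7,0,0],"delta_rot":[0,0,0],"claw":-1},{"delta_pos":[0.7,0,0],"delta_rot":[0,0,0],"claw":-1}]'; python3 g.py 468.2 -347.6 119
python3 -m creep '[{"delta_pos":[-2,0,0],"delta_rot":[0,0.001,-0.001],"claw":-1},{"delta_pos":[-6,0,0],"delta_rot":[0,0,0],"claw":-1},{"delta_pos":[-6,0,0],"delta_rot":[0,0,0],"claw":-1},{"delta_pos":[-6,0,0],"delta_rot":[0,0,0],"claw":-1},{"delta_pos":[-2,0,3],"delta_rot":[0,0,0],"claw":-1},{"delta_pos":[0,0,7],"delta_rot":[0,0,0],"claw":-1},{"delta_pos":[0,0,8],"delta_rot":[0,0,0],"claw":-1},{"delta_pos":[0,0,7],"delta_rot":[0,0,0],"claw":-1},{"delta_pos":[0,0,2],"delta_rot":[0,0,0],"claw":-1},{"delta_pos":[0,0,0],"delta_rot":[0,0,0],"claw":-1}]'; python3 g.py 462.2 -377.0 119
```

```text
t: 22.12
eef_pos: [468.7, -347.5, 97.6]
orientation: [0.616, 1.568, -1.154]
wrist_force: [-5.5, 3.7, 15.0]
finger_gap: 27.0
[-21.4, -0.5, 0.2] [-0.0003, 0.0021, -0.0015] F [-5.5  3.7 15. ] foot z 44.4 v 0.004
t: 22.95
eef_pos: [461.5, -377.8, 121.0]
orientation: [-0.479, 1.569, -2.25]
wrist_force: [0.5, 0.2, -4.0]
finger_gap: 27.0
[2.0, 0.5, -0.9] [-0.0013, 0.0016, 0.0008] F [ 0.5  0.2 -4. ] foot z 67.76 v 0.011
```

```bash
python3 -m creep '[{"delta_pos":[0.6,0.4,-0.6],"delta_rot":[0,0.001,0],"claw":-1},{"delta_pos":[0.8,0.2,-0.2],"delta_rot":[0,0,0],"claw":-1},{"delta_pos":[0.8,0,0],"delta_rot":[0,0,0],"claw":-1},{"delta_pos":[0.8,0,0],"delta_rot":[0,0,0],"claw":-1},{"delta_pos":[0.8,0,0],"delta_rot":[0,0,0],"claw":-1},{"delta_pos":[0.8,0,0],"delta_rot":[0,0,0],"claw":-1},{"delta_pos":[0.8,0,0],"delta_rot":[0,0,0],"claw":-1},{"delta_pos":[0.8,0,0],"delta_rot":[0,0,0],"claw":-1},{"delta_pos":[0.7,0,0],"delta_rot":[0,0,0],"claw":-1},{"delta_pos":[0.7,0,0],"delta_rot":[0,0,0],"claw":-1}]'; python3 g.py 462.2 -377 119
python3 -m creep '[{"delta_pos":[0.7,0,0],"delta_rot":[0,0,0],"claw":-1},{"delta_pos":[0.7,0,0],"delta_rot":[0,0,0],"claw":-1},{"delta_pos":[0.7,0,0],"delta_rot":[0,0,0],"claw":-1},{"delta_pos":[0.7,0,0],"delta_rot":[0,0,0],"claw":-1},{"delta_pos":[0.6,0,0],"delta_rot":[0,0,0],"claw":-1},{"delta_pos":[0.6,0,0],"delta_rot":[0,0,0],"claw":-1},{"delta_pos":[0.6,0,0],"delta_rot":[0,0,0],"claw":-1},{"delta_pos":[0.6,0,0],"delta_rot":[0,0,0],"claw":-1},{"delta_pos":[0.6,0,0],"delta_rot":[0,0,0],"claw":-1},{"delta_pos":[0.6,0,0],"delta_rot":[0,0,0],"claw":-1}]'; python3 g.py 462.2 -377 119
```

```text
t: 23.78
eef_pos: [462.7, -376.5, 112.7]
orientation: [-1.294, 1.57, -3.064]
wrist_force: [-2.1, 0.6, 4.4]
finger_gap: 27.2
[-6.3, -0.4, 0.6] [-0.0006, 0.0003, 0.0009] F [-2.1  0.6  4.4] foot z 59.51 v 0.016
t: 24.62
eef_pos: [463.5, -376.7, 106.8]
orientation: [0.855, 1.57, -0.916]
wrist_force: [-0.6, 1.0, 4.3]
finger_gap: 26.8
[-12.2, -1.2, 0.6] [-0.0005, 0.0008, -0.001] F [-0.6  1.   4.3] foot z 53.58 v 0.018
```

```bash
python3 -m creep '[{"delta_pos":[0.6,-0.2,0],"delta_rot":[0,0,0],"claw":-1},{"delta_pos":[0.6,-0.2,0],"delta_rot":[0,0,0],"claw":-1},{"delta_pos":[0.6,-0.2,0],"delta_rot":[0,0,0],"claw":-1},{"delta_pos":[0.6,-0.2,0],"delta_rot":[0,0,0],"claw":-1},{"delta_pos":[0.6,0,0],"delta_rot":[0,0,0],"claw":-1},{"delta_pos":[0.6,0,0],"delta_rot":[0,0,0],"claw":-1},{"delta_pos":[0.6,0,0],"delta_rot":[0,0,0],"claw":-1},{"delta_pos":[0.6,0,0],"delta_rot":[0,0,0],"claw":-1},{"delta_pos":[0.5,0,0],"delta_rot":[0,0,0],"claw":-1},{"delta_pos":[0.5,0,0],"delta_rot":[0,0,0],"claw":-1}]'; python3 g.py 462.2 -377 119
python3 -m creep '[{"delta_pos":[0.4,0,0],"delta_rot":[0,0,0],"claw":-1},{"delta_pos":[0.4,0,0],"delta_rot":[0,0,0],"claw":-1},{"delta_pos":[0.4,0,0],"delta_rot":[0,0,0],"claw":-1},{"delta_pos":[0.4,0,0],"delta_rot":[0,0,0],"claw":-1},{"delta_pos":[0.4,0,0],"delta_rot":[0,0,0],"claw":-1},{"delta_pos":[0.4,0,0],"delta_rot":[0,0,0],"claw":-1},{"delta_pos":[0.4,0,0],"delta_rot":[0,0,0],"claw":-1},{"delta_pos":[0.4,0,0],"delta_rot":[0,0,0],"claw":-1},{"delta_pos":[0.4,0,0],"delta_rot":[0,0,0],"claw":-1},{"delta_pos":[0.4,0,0],"delta_rot":[0,0,0],"claw":-1}]'; python3 g.py 462.2 -377 119
```

```text
t: 25.45
eef_pos: [463.4, -376.7, 100.6]
orientation: [1.155, 1.568, -0.616]
wrist_force: [-1.0, 0.8, 5.1]
finger_gap: 27.0
[-18.4, -1.1, 0.6] [-0.0004, 0.0011, -0.0025] F [-1.   0.8  5.1] foot z 47.45 v 0.012
t: 26.28
eef_pos: [463.4, -376.8, 97.7]
orientation: [1.029, 1.568, -0.742]
wrist_force: [-2.2, 2.2, 12.1]
finger_gap: 27.3
[-21.3, -1.1, 0.5] [-0.0008, 0.0015, -0.0025] F [-2.2  2.2 12.1] foot z 44.54 v 0.004
```

```bash
python3 -m creep '[{"delta_pos":[0.5,0,0],"delta_rot":[0,0,0],"claw":-1},{"delta_pos":[0.6,0,0],"delta_rot":[0,0,0],"claw":-1},{"delta_pos":[0.7,0,0],"delta_rot":[0,0,0],"claw":-1},{"delta_pos":[0.75,0,0],"delta_rot":[0,0,0],"claw":-1},{"delta_pos":[0.75,0,0],"delta_rot":[0,0,0],"claw":-1},{"delta_pos":[0.75,0,0],"delta_rot":[0,0,0],"claw":-1},{"delta_pos":[0.75,0,0],"delta_rot":[0,0,0],"claw":-1},{"delta_pos":[0.75,0,0],"delta_rot":[0,0,0],"claw":-1},{"delta_pos":[0.75,0,0],"delta_rot":[0,0,0],"claw":-1},{"delta_pos":[0.75,0,0],"delta_rot":[0,0,0],"claw":-1}]'; python3 g.py 462.2 -377 119;python3 -c "
from bench import sense;s=sense();print(s['ft_torque'],s['wrist_force'])"
```

```text
t: 27.12
eef_pos: [463.4, -376.8, 97.6]
orientation: [0.707, 1.566, -1.064]
wrist_force: [-3.8, 3.9, 18.1]
finger_gap: 27.2
[-21.4, -1.1, 0.5] [-0.0016, 0.0036, -0.0031] F [-3.8  3.9 18.1] foot z 44.39 v 0.004
[1.11479434 1.20315053 0.08931284] [-3.80435467  3.94388931 18.10649051]
```

```bash
python3 -m creep '[{"delta_pos":[0.7,0,0],"delta_rot":[0,0,0],"claw":-1},{"delta_pos":[0.7,0,0],"delta_rot":[0,0,0],"claw":-1},{"delta_pos":[0.7,0,0],"delta_rot":[0,0,0],"claw":-1},{"delta_pos":[0.7,0,0],"delta_rot":[0,0,0],"claw":-1},{"delta_pos":[0.7,0,0],"delta_rot":[0,0,0],"claw":-1},{"delta_pos":[0.7,0,0],"delta_rot":[0,0,0],"claw":-1},{"delta_pos":[0.7,0,0],"delta_rot":[0,0,0],"claw":-1},{"delta_pos":[0.7,0,0],"delta_rot":[0,0,0],"claw":-1},{"delta_pos":[0.7,0,0],"delta_rot":[0,0,0],"claw":-1},{"delta_pos":[0.7,0,0],"delta_rot":[0,0,0],"claw":-1}]'; python3 g.py 462.2 -377 119;python3 -c "
from bench import sense;s=sense();print(s['ft_torque'],s['wrist_force'])"
python3 -m creep '[{"delta_pos":[-2,0,0],"delta_rot":[0,0.001,-0.001],"claw":-1},{"delta_pos":[-6,0,0],"delta_rot":[0,0,0],"claw":-1},{"delta_pos":[-8,0,0],"delta_rot":[0,0,0],"claw":-1},{"delta_pos":[-10,0,0],"delta_rot":[0,0,0],"claw":-1},{"delta_pos":[-10,0,0],"delta_rot":[0,0,0],"claw":-1},{"delta_pos":[-10,0,0],"delta_rot":[0,0,0],"claw":-1},{"delta_pos":[-6,0,0],"delta_rot":[0,0,0],"claw":-1},{"delta_pos":[-2,0,0],"delta_rot":[0,0,0],"claw":-1},{"delta_pos":[0,0,0],"delta_rot":[0,0,0],"claw":-1},{"delta_pos":[0,0,0],"delta_rot":[0,0,0],"claw":-1}]'; python3 g.py 535 -90 160 -.357
```

```text
t: 27.95
eef_pos: [463.5, -376.7, 97.6]
orientation: [0.562, 1.564, -1.21]
wrist_force: [-4.3, 2.6, 17.7]
finger_gap: 27.5
[-21.4, -1.1, 0.7] [-0.0019, 0.0057, -0.0036] F [-4.3  2.6 17.7] foot z 44.42 v 0.003
[1.05109648 1.07557371 0.07106631] [-4.29635472  2.58671982 17.74702005]
t: 28.78
eef_pos: [462.2, -376.1, 156.9]
orientation: [0.204, 1.566, -1.567]
wrist_force: [-0.8, 0.2, -2.1]
finger_gap: 27.4
[-4.4, 14.2, -294.9] [0.1559, 0.0043, -0.0012] F [-0.8  0.2 -2.1] foot z 103.66 v 0.006
```

```bash
python3 -m creep '[{"delta_pos":[0,1,-12],"delta_rot":[0.02,0.002,0],"claw":-1},{"delta_pos":[0,1,-22],"delta_rot":[0.02,0.002,0],"claw":-1},{"delta_pos":[0,1,-28],"delta_rot":[0.02,0,0],"claw":-1},{"delta_pos":[-1,1,-28],"delta_rot":[0.02,0,0],"claw":-1},{"delta_pos":[-1,2,-28],"delta_rot":[0.02,0,0],"claw":-1},{"delta_pos":[-1,2,-28],"delta_rot":[0.02,0,0],"claw":-1},{"delta_pos":[-1,2,-28],"delta_rot":[0.02,0,0],"claw":-1},{"delta_pos":[0,2,-26],"delta_rot":[0.016,0,0],"claw":-1},{"delta_pos":[0,2,-14],"delta_rot":[0,0,0],"claw":-1},{"delta_pos":[0,0,0],"delta_rot":[0,0,0],"claw":-1}]'; python3 g.py 540.8 -70.3 130 -.357
python3 - <<'E'
from h import *
from bench import sense,optics,finder
s=sense();f=optics.grab_frame('wrist');pr=fish(f,s)
t=np.linspace(0,6.28,60);q=np.c_[45*np.cos(t),45*np.sin(t),0*t]
for d in finder.cut_out('coaster',f)[:2]: print(d['confidence'],d['rect'],unfish(f,s,d['rect'][:2],6).round(1),fit([(pr,d['pixels'].astype(float))],[np.vstack([q,q+[0,0,6]])],0,(540,-70),[0]))
g=optics.grab_frame('scene')
cv2.imwrite('pics/s7.png',np.hstack([cv2.resize(g['color'][165:240,300:390,::-1],(480,400),interpolation=cv2.INTER_CUBIC),cv2.resize(f['color'][::-1][::-1,:,::-1],(320,240),interpolation=cv2.INTER_AREA).repeat(1,0)[:240] if 0 else cv2.copyMakeBorder(cv2.resize(f['color'][:,:,::-1],(320,240)),0,160,0,0,cv2.BORDER_CONSTANT)]))
E
```

```text
t: 29.62
eef_pos: [535.8, -167.4, 156.3]
orientation: [-1.529, 1.566, 2.813]
wrist_force: [-0.7, 1.2, -3.0]
finger_gap: 27.0
[26.4, -30.3, -92.3] [-0.0131, 0.0002, 0.0048] F [-0.7  1.2 -3. ] foot z 103.06 v 0.014
0.67 [225.4, 88.2, 90.4, 88.2] [542.3 -70.7   6. ] [([541.72, -70.03, 0.417], np.float64(0.036))]
```

View pics/s7.png

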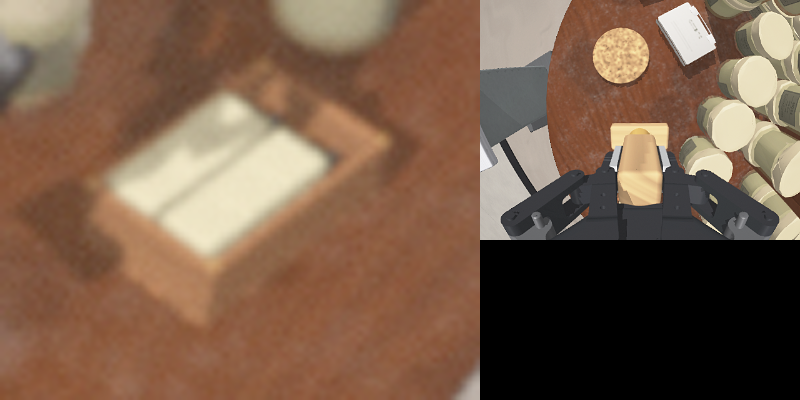

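```bash
python3 -m creep '[{"delta_pos":[0,-2,-6],"delta_rot":[-0.006,0,0.002],"claw":-1},{"delta_pos":[1,-4,-12],"delta_rot":[-0.006,0,0.002],"claw":-1},{"delta_pos":[2,-5,-15],"delta_rot":[0,0,0],"claw":-1},{"delta_pos":[2,-5,-15],"delta_rot":[0,0,0],"claw":-1},{"delta_pos":[2,-5,-15],"delta_rot":[0,0,0],"claw":-1},{"delta_pos":[2,-4,-12],"delta_rot":[0,0,0],"claw":-1},{"delta_pos":[1,-2,-6],"delta_rot":[0,0,0],"claw":-1},{"delta_pos":[0,-0.5,-2],"delta_rot":[0,0,0],"claw":-1},{"delta_pos":[0,0,0],"delta_rot":[0,0,0],"claw":-1},{"delta_pos":[0,0,0],"delta_rot":[0,0,0],"claw":-1}]'; python3 g.py 541.3 -70.2 70 -.357
python3 - <<'E'
from h import *
from bench import sense,optics,finder
s=sense();f=optics.grab_frame('wrist');pr=fish(f,s)
t=np.linspace(0,6.28,60);q=np.c_[45*np.cos(t),45*np.sin(t),0*t]
m=max(finder.cut_out('tamper',f),key=lambda d:d['confidence'])['pixels']
for d in finder.cut_out('coaster',f)[:1]: print(d['confidence'],d['rect'])
print('tamper',fit([(pr,m.astype(float))],TAMP,s['eef_pos'][2]-53.2,s['eef_pos'][:2],[-.36]),s['eef_pos'])
E
```

```text
t: 30.6
eef_pos: [534.8, -83.1, 144.5]
orientation: [-0.38, 1.567, -2.319]
wrist_force: [0.5, -0.1, -2.5]
finger_gap: 26.9
[74.5, 1.5, -14.6] [-0.0121, 0.0037, 0.0015] F [ 0.5 -0.1 -2.5] foot z 91.31 v 0.004
0.74 [256.9, 160.0, 90.9, 73.2]
tamper [([534.996, -84.085, -0.369], np.float64(0.159))] [534.81984511 -83.07712891 144.50679745]
```

```bash
python3 -m creep '[{"delta_pos":[0,0.5,-4],"delta_rot":[-0.006,0.002,0.001],"claw":-1},{"delta_pos":[0,0.5,-4],"delta_rot":[-0.006,0.002,0],"claw":-1},{"delta_pos":[4,0.5,-3],"delta_rot":[0,0,0],"claw":-1},{"delta_pos":[8,0,-1],"delta_rot":[0,0,0],"claw":-1},{"delta_pos":[10,0,0],"delta_rot":[0,0,0],"claw":-1},{"delta_pos":[10,0,0],"delta_rot":[0,0,0],"claw":-1},{"delta_pos":[10,0,0],"delta_rot":[0,0,0],"claw":-1},{"delta_pos":[6,0,0],"delta_rot":[0,0,0],"claw":-1},{"delta_pos":[2,0,0],"delta_rot":[0,0,0],"claw":-1},{"delta_pos":[0,0,0],"delta_rot":[0,0,0],"claw":-1}]'; python3 g.py 541.3 -70.2 59.2 -.357
```

```text
t: 31.58
eef_pos: [540.3, -73.2, 87.5]
orientation: [-1.61, 1.568, 2.744]
wrist_force: [-0.8, -1.2, -3.0]
finger_gap: 26.9
[28.3, -0.0, -3.1] [-0.0018, -0.0001, 0.0024] F [-0.8 -1.2 -3. ] foot z 34.35 v 0.012
```

```bash
python3 -m creep '[{"delta_pos":[1,0,-1.5],"delta_rot":[0,0,0.002],"claw":-1},{"delta_pos":[3,0,-1],"delta_rot":[0,0,0],"claw":-1},{"delta_pos":[4,0,0],"delta_rot":[0,0,0],"claw":-1},{"delta_pos":[4,0,0],"delta_rot":[0,0,0],"claw":-1},{"delta_pos":[3,0,0],"delta_rot":[0,0,0],"claw":-1},{"delta_pos":[2.5,0,0],"delta_rot":[0,0,0],"claw":-1},{"delta_pos":[2,0,0],"delta_rot":[0,0,0],"claw":-1},{"delta_pos":[1,0,0],"delta_rot":[0,0,0],"claw":-1},{"delta_pos":[0.5,0,0],"delta_rot":[0,0,0],"claw":-1},{"delta_pos":[0,0,0],"delta_rot":[0,0,0],"claw":-1}]'; python3 g.py 541.3 -70.2 59.2 -.357
```

```text
t: 32.42
eef_pos: [542.1, -70.7, 65.2]
orientation: [1.864, 1.569, -0.066]
wrist_force: [0.0, -0.1, -1.9]
finger_gap: 26.8
[6.0, -0.9, -0.2] [-0.002, -0.0005, -0.0016] F [ 0.  -0.1 -1.9] foot z 12.04 v 0.002
```

```bash
python3 -m creep '[{"delta_pos":[0.7,-0.5,0],"delta_rot":[0,0,-0.001],"claw":-1},{"delta_pos":[0.7,-0.4,-0.2],"delta_rot":[0,0,0],"claw":-1},{"delta_pos":[0.7,0,0],"delta_rot":[0,0,0],"claw":-1},{"delta_pos":[0.7,0,0],"delta_rot":[0,0,0],"claw":-1},{"delta_pos":[0.7,0,0],"delta_rot":[0,0,0],"claw":-1},{"delta_pos":[0.6,0,0],"delta_rot":[0,0,0],"claw":-1},{"delta_pos":[0.5,0,0],"delta_rot":[0,0,0],"claw":-1},{"delta_pos":[0.5,0,0],"delta_rot":[0,0,0],"claw":-1},{"delta_pos":[0.5,0,0],"delta_rot":[0,0,0],"claw":-1},{"delta_pos":[0.4,0,0],"delta_rot":[0,0,0],"claw":-1}]'; python3 g.py 541.3 -70.2 59.2 -.357
```

```text
t: 33.25
eef_pos: [541.6, -70.3, 59.2]
orientation: [2.022, 1.569, 0.092]
wrist_force: [-1.4, -0.0, 3.6]
finger_gap: 27.1
[-0.0, -0.3, 0.0] [-0.0022, -0.0006, -0.0013] F [-1.4 -0.   3.6] foot z 5.97 v 0.006
```

```bash
python3 -m creep '[{"delta_pos":[0,0,0],"delta_rot":[0,0,0],"claw":-1},{"delta_pos":[0,0,0],"delta_rot":[0,0,0],"claw":-0.3},{"delta_pos":[0,0,0],"delta_rot":[0,0,0],"claw":-0.2},{"delta_pos":[0,0,0],"delta_rot":[0,0,0],"claw":0},{"delta_pos":[0,0,0],"delta_rot":[0,0,0],"claw":0.5},{"delta_pos":[0,0,0],"delta_rot":[0,0,0],"claw":1},{"delta_pos":[0,0,0],"delta_rot":[0,0,0],"claw":1},{"delta_pos":[0,0,0],"delta_rot":[0,0,0],"claw":1},{"delta_pos":[0,0,0],"delta_rot":[0,0,0],"claw":1},{"delta_pos":[0,0,0],"delta_rot":[0,0,0],"claw":1}]'
python3 -m creep '[{"delta_pos":[-3,0,0],"delta_rot":[0,0,0],"claw":1},{"delta_pos":[-10,0,0],"delta_rot":[0,0,0],"claw":1},{"delta_pos":[-15,0,0],"delta_rot":[0,0,0],"claw":1},{"delta_pos":[-15,0,0],"delta_rot":[0,0,0],"claw":1},{"delta_pos":[-15,0,0],"delta_rot":[0,0,0],"claw":1},{"delta_pos":[-15,0,0],"delta_rot":[0,0,0],"claw":1},{"delta_pos":[-15,0,0],"delta_rot":[0,0,0],"claw":1},{"delta_pos":[-10,0,0],"delta_rot":[0,0,0],"claw":1},{"delta_pos":[-3,0,0],"delta_rot":[0,0,0],"claw":1},{"delta_pos":[0,0,0],"delta_rot":[0,0,0],"claw":1}]'
python3 - <<'E'
from h import *
from bench import sense,optics,finder
s=sense();f=optics.grab_frame('wrist');g=optics.grab_frame('side');pr=fish(f,s)
m=max(finder.cut_out('tamper',f),key=lambda d:d['confidence'])['pixels'].astype(float)
c=finder.cut_out('coaster',f)[0]['pixels']
print('tamper',fit([(pr,m)],TAMP,6,(541,-70),[-.36]))
t=np.linspace(0,6.28,60);q=np.c_[45*np.cos(t),45*np.sin(t),0*t]
print('coaster',fit([(pr,np.maximum(m,c))],[np.vstack([q,q+[0,0,6]])],0,(541,-70),[0]))
cv2.imwrite('pics/e8.png',np.hstack([cv2.resize(f['color'][50:290,130:370,::-1],(400,400)),cv2.resize(g['color'][150:270,220:340,::-1],(400,400),interpolation=cv2.INTER_CUBIC)]))
E
```

```text
t: 34.08
eef_pos: [542.5, -70.3, 60.0]
orientation: [1.919, 1.567, -0.01]
wrist_force: [-0.1, -0.2, -0.2]
finger_gap: 85.5
t: 34.92
eef_pos: [541.8, -69.8, 171.0]
orientation: [1.995, 1.567, 0.066]
wrist_force: [-0.1, 0.2, -0.6]
finger_gap: 85.4
tamper [([541.869, -70.201, -0.369], np.float64(0.085))]
coaster [([541.035, -69.949, 0.129], np.float64(0.087))]
```

View pics/e8.png

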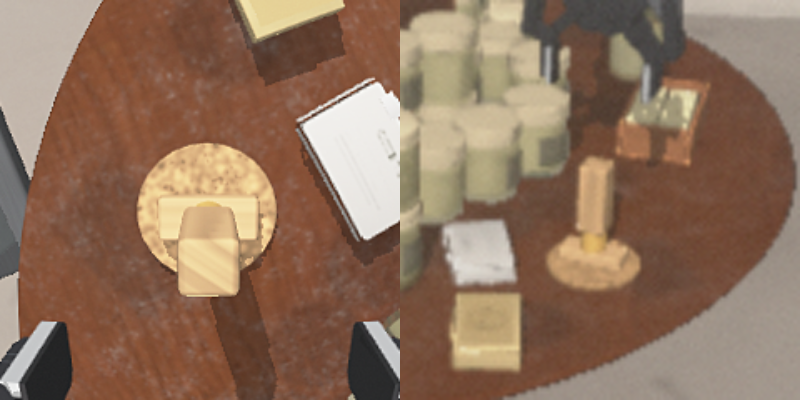

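The tamper stands upright in the middle of the coaster (about 1 mm off by the fit), the gripper is clear of everything, and the neighbouring things look undisturbed. I'm handing in.

```bash
python3 -c "
from bench import manip;print(manip.job_done())"
```

```text
the job is handed in; nothing more can be done
None
```

All six blocks are pressed home and the wooden tamper is back on its coaster. I handed the job in at about 35 s on the robot's clock.

- **Tamping:** I pressed each pair at about 5–8 mm/s until it stopped. All three pairs stopped with the foot at 44.4–44.6 mm under load, which puts the hidden floor at about 10.5 mm. I leaned on the first two pairs with about 18–19 N.
- **Final push:** On the pair next to the pushers I held about 20–21 N for well over a second. The readings were 18.1 and 17.7 N at the wrist, plus about 3 N for the tamper's weight. I saw no sign of overload, though I only read the force at the end of each move.
- **Return:** The tamper is upright and released. The last wrist picture put it within about 1 mm of the coaster's middle.
- **Checks:** A blurry scene picture after tamping showed the blocks flush and uncracked, but I did not take a close-up of the tray. In the last pictures the tin and card tray near the coaster looked unmoved. I did not check the candle separately.
- **Disagreements:**
  - The wrist and scene cameras differed by about 3 mm on absolute positions. I used the wrist camera, which matched the gripped tamper to about 1 mm.
  - At the start the tamper measured about 7 mm off the coaster's middle, not on it. I placed it by the measured coaster centre.

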